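Clear the gouge chips and lock up the printing blocks

ROBOT

A 6-joint arm with a two-finger parallel gripper is mounted at the origin on a cart in front of the work surface, level with it; the furniture and walls round the work are solid. World frame = base frame: x ahead of the robot, y to its left, z up, the work surface at z = 0. Lengths are in m, angles in rad, forces in N, time in s.
With the tool pointing down it reaches from about 0.35 to 0.775 m from the base axis. Payload 5.5 kg.
Tool frame: the origin (TCP) lies on the centre line of the jaws, within the pads' length; the fingertips stand 11 mm ahead of it and the grasp point (between the pads) lies 8 mm behind it (env.tip_extent is the distance from the TCP to the fingertips, in m); z points along the fingers, y is the line along which they close (so a half turn about z gives the same grasp; the last joint's range is limited). The gripper opens to 85 mm and grips with 20 to 120 N. Pads are 22 mm wide; open, the fingers measure 114 mm over their backs; the gripper's body (76 mm by 85 mm) begins 54 mm behind the grasp point. The pads swing forward as they close: fully open they stand 13 mm farther back than shut.
Start: joints at [1.064, 0.313, 0.046, 1.304, 0, 1.431], TCP at [0.206, 0.537, 0.242] pointing down, gripper open.
Joint ranges: [-2.76, 2.76], [-0.86, 1.69], [-1.03, 1.26], [-2.2, 2.34], [-1.47, 1.5], [-3.14, 3.14]. Speed limits (rad/s): [2.57, 2.57, 3.14, 3.14, 3.14, 3.14].

INTERFACE

Orientations are given as a unit quaternion [w, x, y, z].
In Python, from workcell import env gives the robot as it stands.
- The arm moves only by the shell command python3 -m jog 'ROWS' [FORCE]. ROWS is JSON, a list of rows, each a list of 5 numbers: the gripper's target within -1 to 1 (shut at 1, half-way at 0, fully open at -1), then the shift along the tool's x, y, z in m, then the turn about the tool's z in degrees. In form: [[fingers, tx, ty, tz, turn], ...]. A call has 1 to 5 rows; each row shifts and turns the commanded pose from where the row before left it, along the tool's axes as they then stand; what a row does not reach is not made up. A row lasts 1/12 s, in which the tool goes at most 41.7 mm and 7.16 degrees, less where a joint would pass 70% of its speed; a pose out of reach is approached as far as the arm can. A call is refused whole if a number of a shift passes 0.0417 or a number of a turn 7.16, either way. A call with a gripper value outside its range is refused whole. The fingers move at their own pace and stop on an object; FORCE is the grip in N (left out, the last holds). Time passes only in rows, so rows that do not move let the fingers close. It gives the time, the measured TCP pose, the force, the opening and the grip force at its end, in the units of the state.
- env.get_state(): the state, without advancing time (a new reading comes with each control period).
- env.read_camera(name): name is "scene" or "top" or "wrist"; returns a dict with "img" (480x640x3 uint8, red, green, blue), "fov_y" (degrees; the focal length in pixels is half the picture's height over the tangent of half this angle, whatever the lens; pixels are square), "cx", "cy" (the principal point, pixels), "D" ([k1, k2, p1, p2, k3] as OpenCV has them; the pictures are not rectified), "T" (4x4, takes a point from camera to world coordinates). Camera axes: x right, y up, looking along -z (the intrinsics and any distortion apply to the point x, -y, -z); pixel columns grow to the right and rows downward; lengths in m; the calibration is good to about 2 mm. A picture is of the moment at which its call begins. There is no depth.
- env.hand_in(): hands the job in; it is judged then, once.
The state is a dict: "clock": time; "joint_pos": joint angles; "qvel": joint speeds; "tau": joint torques, N m; "tcp_pos": TCP position; "orientation": TCP orientation; "wrist_force": force on the tool from outside, world axes, zero at the start; "ft_torque": the same for the moment, N m; "finger_gap": finger opening in m; "grip_force": force on a finger pad.
Only numpy, scipy, OpenCV 4.12 (cv2) and the standard library are available. Lean on these libraries where they do the work, as an engineer would, in place of code of your own. Each camera call takes 0.05 s, during which the arm holds its last target. There are 200 camera calls.

TASK

Get the lock-up bed ready for proofing: slide the stop right back to the right-hand end, draw the scraper up out of its rack and wipe every loose wood chip off the bed into the trough along its front (use the scraper, not the fingers), then stand the scraper back in its slot. Only on the cleared bed, set all the carved printing blocks that lie on the table, face up, in one row flush against the back fence and starting at the head stop, and slide the stop up until it holds the row snug with no gaps. Leave the other things on the table alone.

Things in the scene. Friction and masses are not known exactly. Their poses are not given: they have to be found in the camera images.
- bed: fixed lock-up bed. Origin: middle of the work surface's footprint, at table height; x to the back fence (away from the robot), y to the head stop (left), z up. Dark steel surface at z 30 mm, x -80..+80, y -155..+150 mm. Back fence: face at x +80, top z 59, 24 mm thick. Low lip at the right end: face at y -155, top z 42 mm.
- bed_corner (a point): corner of the bed's surface where the back fence's face and the head stop's face meet (bed x +80, y +150, z +30 mm), axes as the bed's; the row of blocks starts here. The head stop is the wooden end piece at the left: its face at bed y = +150 mm, top z = 52 mm, 15 mm thick.
- trough (a point): middle of the chip trough's floor (bed x -112, y 0, z 4 mm). The aluminium trough runs along the bed's open front edge (bed x = -80 mm), 26 mm below the surface: inside x -145..-80 mm, y -161..+161 mm, front wall top z = 36 mm.
- stop (a joint): sliding stop on the back fence's track, m: 0 = fully back at the right end, grows towards the head stop (bed +y), up to 0.19; stays where it is left, slides with about 3 N. Its pushing face (point stop_face) lies at bed y = -110 mm + joint. It starts somewhere in the middle of the track, 50 to 120 mm.
- stop_knob (a point): grip point on the stop's upright black knob: 23 mm diameter, 40 mm tall, from z = 73 to 113 mm above the table; this point is on its axis at z = 98 mm, at bed x = +92 mm. Below the knob is an aluminium saddle 36 x 40 mm (top at z = 73 mm).
- stop_face (a point): middle of the stop's flat pushing face, which looks to the head stop; axes as the bed's. The stop's arm is 20 mm wide, reaches over the bed from the fence to bed x = +18 mm, and spans z 31.5 to 65 mm.
- rack: fixed wooden rack, 110 (x) x 160 (y) x 48 mm high, three slots along its y. Origin: centre of its underside. The scraper's slot is the middle one, at x = 0: 11 mm wide, 146 long, floor at z 10 mm, mouth bevelled to 23 mm at the top. A steel straight-edge (slot at x +36 mm) and a white spreader (x -36 mm), both fixed, stand up to z = 65 mm.
- scraper: scraper: orange stiff blade 130 mm wide (its y), 8 mm thick (its x), from z = 0 to 62 mm, under a blue-painted wooden grip 14 mm thick and 130 mm wide, z = 58 to 88 mm. About 100 g. Origin: centre of the blade's lower edge, z up. It stands in the middle slot of the rack, free to lean up to 0.08 rad in it.
- block_leaf: square relief printing block, 50 x 50 mm and 20 mm high (the shallow carved face adds 3 mm), about 120 g, lies face up; green face with a leaf. Origin: centre of its underside, z up through the carved face. May be absent.
- block_sun: square relief printing block, 50 x 50 mm and 20 mm high (the shallow carved face adds 3 mm), about 120 g, lies face up; yellow face with a sun. Origin: centre of its underside, z up through the carved face. May be absent.
- block_wave: square relief printing block, 50 x 50 mm and 20 mm high (the shallow carved face adds 3 mm), about 120 g, lies face up; blue face with waves. Origin: centre of its underside, z up through the carved face. May be absent.
- block_diamond: square relief printing block, 50 x 50 mm and 20 mm high (the shallow carved face adds 3 mm), about 120 g, lies face up; red face with nested diamonds. Origin: centre of its underside, z up through the carved face. May be absent.
- chip_1: pale wood gouge chip, about 22 x 12 mm and 7 mm thick, 10 g, lying loose on the bed; origin at the centre of its underside. May be absent.
- chip_2: pale wood gouge chip, about 22 x 12 mm and 7 mm thick, 10 g, lying loose on the bed; origin at the centre of its underside. May be absent.
- chip_3: pale wood gouge chip, about 22 x 12 mm and 7 mm thick, 10 g, lying loose on the bed; origin at the centre of its underside. May be absent.
- chip_4: pale wood gouge chip, about 22 x 12 mm and 7 mm thick, 10 g, lying loose on the bed; origin at the centre of its underside. May be absent.
- chip_5: pale wood gouge chip, about 22 x 12 mm and 7 mm thick, 10 g, lying loose on the bed; origin at the centre of its underside. May be absent.
- chip_6: pale wood gouge chip, about 22 x 12 mm and 7 mm thick, 10 g, lying loose on the bed; origin at the centre of its underside. May be absent.
- tea_mug: white mug with green dots, 78 mm wide, 93 mm tall; a bystander, leave alone. Origin: centre of its underside.
- glue_pot: paste pot with green lid, 78 mm wide, 86 mm tall; a bystander, leave alone. Origin: centre of its underside.
- celadon_bowl: small pale green bowl, 89 mm across, 47 mm high; a bystander, leave alone. Origin: centre of its underside.
There are look-alikes about, which are no part of the job. What is shaped like the block_diamond but orange or turquoise is not meant. What is shaped like the block_wave but turquoise or white is not meant.

How it is judged:
By the outcome, as a careful person would: the job done as asked, in the order asked, and still so for the second after the job is handed in, with the robot touching nothing.
Of block_leaf, block_sun, block_wave, block_diamond only 2 to 3 are there at a start; the rules pass over those that are not, and their reading is None.
Of chip_1, chip_2, chip_3, chip_4, chip_5, chip_6 only 4 to 6 are there at a start; the rules pass over those that are not, and their reading is None.
At some moment in a run one of block_leaf, block_sun, block_wave, block_diamond may be knocked a few centimetres aside while the robot is not near it.
Once in a run the grip may slacken for a moment while it holds something.
It also fails if it takes over 210 s, if anything falls off the work surface, if the arm or the gripper's body presses on something with over 40 N, if the wrist force passes 120 N, or if a joint passes its speed limit or range.

## Working session

There is one attempt and no reset: what is moved stays moved. The work goes in short steps, Python scripts to look and compute and a shell command to move; the robot and the scene stay as the last step left them, time stands still between calls to the robot, and variables do not carry over. Pictures are saved under pics/ and viewed, at most 14 in all, crops included, and the job is handed in when it is done.

```bash
ls; mkdir -p pics; cat > h.py <<'E'
import numpy as np, cv2
from workcell import env
from scipy.spatial.transform import Rotation as R
def cam(n):
    c=env.read_camera(n); h=c['img'].shape[0]
    f=h/2/np.tan(np.radians(c['fov_y'])/2)
    c['K']=np.array([[f,0,c['cx']],[0,f,c['cy']],[0,0,1.]]);c['D']=np.array(c['D'],float);c['T']=np.array(c['T']);return c
def ray(c,px):
    p=cv2.undistortPoints(np.array(px,float).reshape(-1,1,2),c['K'],c['D']).reshape(-1,2)
    d=np.c_[p[:,0],-p[:,1],-np.ones(len(p))]@c['T'][:3,:3].T
    return c['T'][:3,3],d
def atz(c,px,z):
    o,d=ray(c,px); return o+d*((z-o[2])/d[:,2])[:,None]
def proj(c,P):
    q=(np.array(P,float).reshape(-1,3)-c['T'][:3,3])@c['T'][:3,:3]; q=q*[1,-1,-1]
    return cv2.projectPoints(q,np.zeros(3),np.zeros(3),c['K'],c['D'])[0].reshape(-1,2)
def save(c,n,crop=None,s=1):
    im=c['img'][:,:,::-1]
    if crop: x0,y0,x1,y1=crop; im=im[y0:y1,x0:x1]
    cv2.imwrite('pics/'+n,cv2.resize(im,None,fx=s,fy=s,interpolation=cv2.INTER_CUBIC))
E
python3 - <<'E'
from h import *
for n in ('top','scene'):
    c=cam(n); save(c,n+'0.png',None,1.25); print(n,c['fov_y'],c['cx'],c['cy'],c['D'],c['T'].round(3).tolist())
s=env.get_state(); print({k:np.round(v,4).tolist() for k,v in s.items()}, env.tip_extent)
E
```

```text
pics
top 57.27471835708593 320.94417443463806 246.83354261107357 [-0.08471317  0.          0.          0.          0.        ] [[0.019, 0.986, -0.168, 0.305], [-1.0, 0.02, 0.006, -0.081], [0.009, 0.168, 0.986, 1.632], [0.0, 0.0, 0.0, 1.0]]
scene 52.073431606257174 312.1453463070358 235.4143157262287 [-0.0845291  0.         0.         0.         0.       ] [[0.853, 0.282, -0.439, -0.035], [-0.522, 0.464, -0.716, -1.033], [0.001, 0.84, 0.543, 0.799], [0.0, 0.0, 0.0, 1.0]]
{'clock': 0.1, 'joint_pos': [1.0644, 0.314, 0.0451, 1.3036, 0.0, 1.4312], 'qvel': [0.0013, -0.003, 0.0033, 0.0014, -0.0002, -0.002], 'tau': [0.0024, -48.1722, 29.9246, 0.0126, -0.0002, -0.0], 'tcp_pos': [0.206, 0.5364, 0.2415], 'orientation': [-0.0003, 0.1824, 0.9832, -0.0008], 'wrist_force': [0.4434, -0.179, -0.6006], 'ft_torque': [0.0186, 0.0021, 0.0347], 'grip_force': 0.0, 'finger_gap': 0.0852} 0.011
```

View pics/top0.png

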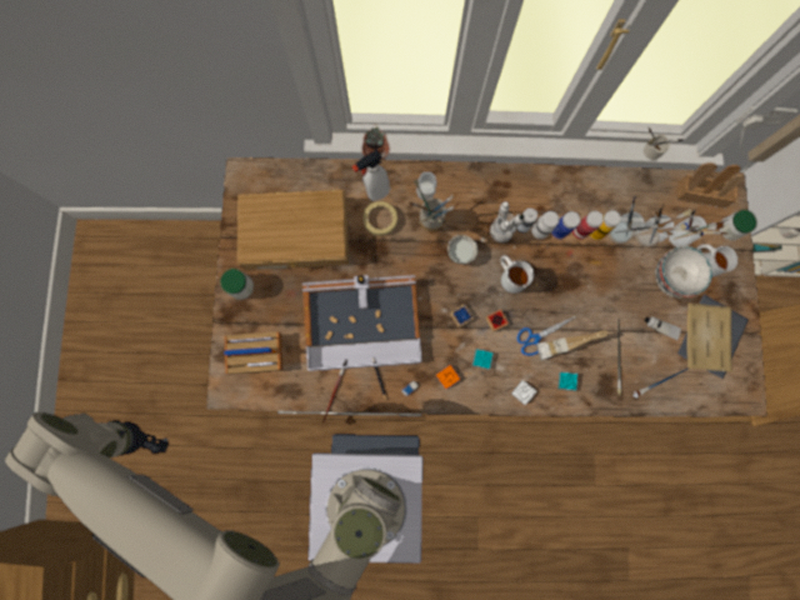

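View pics/scene0.png

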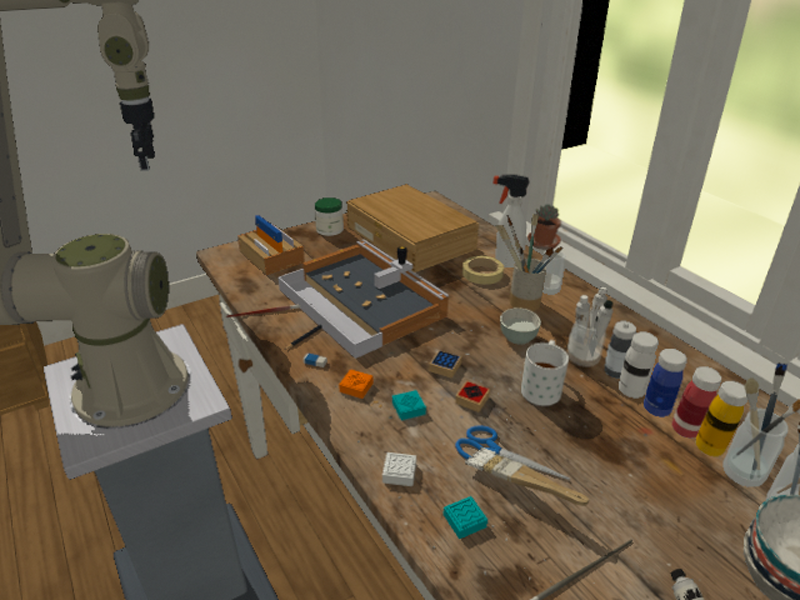

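Candidates in top0.png:
- **Blue wave:** (462,315). Its look-alikes are turquoise at (483,358) and (568,381), and white at (524,391).
- **Red diamond:** (498,320). Its look-alike is orange at (447,377).
- **Others:** the blue and white eraser at (410,388) is not a block. I see no leaf or sun block.
- **Chips:** six, at about (334,319), (352,319), (378,314), (329,336), (349,337) and (380,328).
- **Scraper:** the blue bar at (248,351).

Next is one close crop to confirm these.

```bash
python3 - <<'E'
from h import *
c=cam('top'); save(c,'topcrop.png',(170,210,430,330),3.05)
q=lambda x,y:(x/1.25,y/1.25)
print(atz(c,[q(462,315),q(498,320)],.023).round(3).tolist())
print(atz(c,[q(226,351),q(270,351)],.088).round(3).tolist())
print(atz(c,[q(363,281)],.113).round(3).tolist())
E
```

```text
[[0.564, -0.272, 0.023], [0.551, -0.379, 0.023]]
[[0.436, 0.403, 0.088], [0.439, 0.278, 0.088]]
[[0.641, 0.019, 0.113]]
```

View pics/topcrop.png

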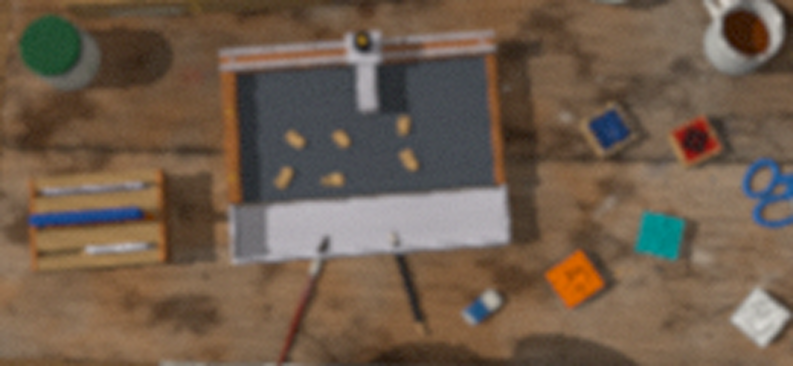

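Confirmed by crop pixel: the wave block is the blue one at (610,130) and the diamond is the red one at (695,142). The orange, turquoise and white ones are look-alikes. The six chips sit at (294,138), (341,138), (403,125), (408,160), (284,177) and (333,180).

```bash
cat >> h.py <<'E'
def Rz(a): return np.array([[np.cos(a),-np.sin(a),0],[np.sin(a),np.cos(a),0],[0,0,1]])
def W(b,P): return np.array(P,float).reshape(-1,3)@Rz(b[2]).T+[b[0],b[1],0]
def fit(cs,b0,free=3):
    # cs: list of (cam, px list, local pts)
    from scipy.optimize import least_squares
    f=lambda b: np.concatenate([(proj(c,W(b,P))-np.array(px)).ravel() for c,px,P in cs])
    r=least_squares(f,b0,loss='soft_l1'); return r.x,r.fun.reshape(-1,2)
def tp():
    s=env.get_state(); Rm=R.from_quat(np.roll(s['orientation'],-1)).as_matrix(); return np.array(s['tcp_pos']),Rm
def go(xyz,yaw=None):
    """tool-frame move (mm) to world xyz, after turn (deg) so that tool y has world yaw (rad)"""
    p,Rm=tp(); cur=np.arctan2(Rm[1,1],Rm[0,1]); t=0
    if yaw is None: yaw=cur
    else: t=-(np.degrees(yaw-cur)+90)%180-90
    y2=cur-np.radians(t); d=np.array(xyz)-p
    ty=np.array([np.cos(y2),np.sin(y2),0]); tx=np.cross(ty,[0,0,-1])
    print('turn %.2f'%t,'mv mm',np.round(1000*np.array([d@tx,d@ty,-d[2]]),1))
E
python3 - <<'E'
from h import *
c=cam('top'); k=lambda L:[(x/3.05+170-.3,y/3.05+210-.3) for x,y in L]
b,r=fit([(c,k([(240,203),(499,187),(238,72),(487,57),(363,41)]),[(-.08,.15,.03),(-.08,-.155,.03),(.08,.15,.03),(.08,-.155,.03)]+[(.092,.02,.113)])],[.53,.03,0])
print(b,np.degrees(b[2]),r.round(1).tolist())
k2=W(b,[(.0,.0,.2)]);print(k2)
go([b[0]-.03,b[1],.36],np.pi/2+b[2])
E
```

```text
[0.55590579 0.025527   0.08071679] 4.6247316292622225 [[1.2, -0.2], [-0.6, 0.1], [0.3, -0.0], [0.5, 0.1], [-7.7, 0.0]]
[[0.55590579 0.025527   0.2       ]]
turn -25.64 mv mm [-277.6 -535.1 -118.3]
```

```bash
python3 -m jog '[[-1,0,0,0,-6.4],[-1,0,0,0,-6.4],[-1,0,0,0,-6.4],[-1,0,0,0,-6.4],[-1,-0.015,-0.03,-0.008,0]]'
python3 -m jog '[[-1,-0.018,-0.034,-0.008,0],[-1,-0.018,-0.034,-0.008,0],[-1,-0.018,-0.034,-0.008,0],[-1,-0.018,-0.034,-0.008,0],[-1,-0.018,-0.034,-0.008,0]]'
python3 -m jog '[[-1,-0.018,-0.034,-0.008,0],[-1,-0.018,-0.034,-0.008,0],[-1,-0.018,-0.034,-0.008,0],[-1,-0.018,-0.034,-0.008,0],[-1,-0.018,-0.034,-0.008,0]]'
python3 -m jog '[[-1,-0.018,-0.034,-0.008,0],[-1,-0.018,-0.034,-0.008,0],[-1,-0.018,-0.034,-0.008,0],[-1,-0.018,-0.034,-0.008,0],[-1,-0.010,-0.020,-0.008,0]]'
python3 -m jog '[[-1,0,0,0,0],[-1,0,0,0,0],[-1,0,0,0,0]]'
python3 - <<'E'
from h import *
b=[.556,.0255,.0807]
go([b[0]-.03,b[1],.36],np.pi/2+b[2])
c=cam('wrist'); save(c,'w1.png',None,1.25); print(c['T'].round(3).tolist(),c['fov_y'],env.get_state()['joint_pos'])
E
```

```text
clock: 0.62
tcp_pos: [0.2217, 0.5103, 0.2482]
orientation: [-0.001, -0.045, 0.999, -0.0]
wrist_force: [0.7, -1.5, 0.7]
finger_gap: 0.0858
grip_force: 0.0
clock: 1.03
tcp_pos: [0.3273, 0.3442, 0.2906]
orientation: [0.0, -0.04, 0.999, 0.0]
wrist_force: [0.7, -0.1, -0.3]
finger_gap: 0.0855
grip_force: 0.0
clock: 1.45
tcp_pos: [0.4307, 0.1818, 0.3308]
orientation: [0.0, -0.04, 0.999, 0.0]
wrist_force: [0.5, 2.0, 0.9]
finger_gap: 0.0852
grip_force: 0.0
clock: 1.87
tcp_pos: [0.526, 0.0313, 0.37]
orientation: [-0.0, -0.039, 0.999, -0.0]
wrist_force: [0.5, 1.5, 0.1]
finger_gap: 0.0854
grip_force: 0.0
clock: 2.12
tcp_pos: [0.5239, 0.0349, 0.3698]
orientation: [-0.001, -0.04, 0.999, 0.0]
wrist_force: [0.1, 0.3, 0.9]
finger_gap: 0.0852
grip_force: 0.0
turn -0.05 mv mm [-1.3 -9.5  9.8]
[[-0.08, -0.955, -0.287, 0.451], [0.997, -0.076, -0.024, 0.029], [0.002, -0.288, 0.958, 0.502], [0.0, 0.0, 0.0, 1.0]] 62.101933442032916 [-8.57449432e-02  2.14272397e-01  2.24558660e-01  1.58208749e+00
  3.90760004e-04 -1.66612008e-01]
```

View pics/w1.png

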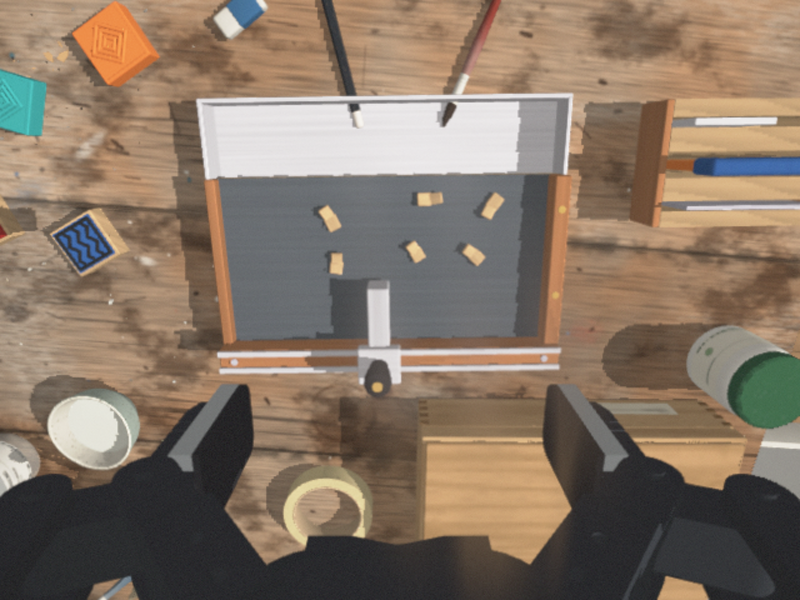

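The wrist view shows:
- **Bed:** surface corners at about (549,176), (218,178), (540,340) and (232,342), with the knob top at (377,387).
- **Chips:** six on the surface.
- **Scraper:** blue grip from (693,165) rightwards.
- **Wave block:** (85,245). The diamond is cut off at the left edge.
- **Brushes:** two tips hang over the trough's front wall, at (358,120) and (450,118).

```bash
python3 - <<'E'
from h import *
c=cam('wrist'); k=lambda L:[(x/1.25-.1,y/1.25-.1) for x,y in L]
b,r=fit([(c,k([(550,176),(219,178),(540,340),(233,342)]),[(-.08,.15,.03),(-.08,-.155,.03),(.08,.15,.03),(.08,-.155,.03)])],[.556,.0255,.0807])
print(b.tolist(),np.degrees(b[2]),r.round(1).tolist())
kn=atz(c,k([(377,387)]),.113)
print('knob',kn,(kn-[b[0],b[1],0])@Rz(b[2]))
L=lambda px,z:((atz(c,k(px),z)-[b[0],b[1],0])@Rz(b[2])).round(3).tolist()
print('trough front wall',L([(198,99),(572,94)],.036))
print('armtip/face',L([(389,283),(388,340)],.065))
print('chips',L([(329,218),(336,263),(415,251),(473,254),(492,206),(428,199)],.034))
print('box',L([(420,400),(420,440)],.0), L([(420,440)],.08))
g=atz(c,k([(693,165)]),.073);print('grip end',g)
print('rack',atz(c,k([(670,99),(658,226)]),.048), 'rack foot',atz(c,k([(645,101),(631,222)]),0))
z=.105
go(np.r_[kn[0,:2],.2],np.pi/2+b[2])
E
```

```text
[0.5562854567535019, 0.028976461379200777, 0.08658961788991994] 4.9612196547429015 [[-0.5, 0.6], [0.5, 0.6], [-2.7, -1.2], [2.8, -1.4]]
knob [[0.64805814 0.0277403  0.113     ]] [[ 0.09132194 -0.00916816  0.113     ]]
trough front wall [[-0.149, -0.165, 0.036], [-0.151, 0.163, 0.036]]
armtip/face [[0.011, 0.001, 0.065], [0.067, -0.0, 0.065]]
chips [[-0.044, -0.055, 0.034], [-0.001, -0.05, 0.034], [-0.012, 0.026, 0.034], [-0.009, 0.081, 0.034], [-0.054, 0.097, 0.034], [-0.061, 0.038, 0.034]]
box [[0.165, 0.033, 0.0], [0.216, 0.034, 0.0]] [[0.165, 0.03, 0.08]]
grip end [[0.44267495 0.27764271 0.073     ]]
rack [[0.39004709 0.25883297 0.048     ]
 [0.49821984 0.27316004 0.048     ]] rack foot [[0.3874641  0.25968811 0.        ]
 [0.50152153 0.27055489 0.        ]]
turn -0.30 mv mm [-123.3  -18.6  170.1]
```

```bash
python3 -m jog '[[-1,-0.031,-0.0047,0.03,0],[-1,-0.031,-0.0047,0.03,0],[-1,-0.031,-0.0047,0.03,0],[-1,-0.0303,-0.0045,0.03,0],[-1,0,0,0.03,0]]'
python3 -m jog '[[-1,0,0,0.03,0],[-1,0,0,0.03,0],[-1,0,0,0.03,0],[-1,0,0,0.025,0],[-1,0,0,0.013,0]]'
python3 -m jog '[[-1,0,0,0,0],[-1,0,0,0,0],[0.6,0,0,0,0],[0.6,0,0,0,0],[0.6,0,0,0,0]]' 30
python3 -m jog '[[1,0,0,0,0],[1,0,0,0,0],[1,0,0,0,0],[1,0,0,0,0]]' 30
python3 -c "
from h import *
go([.648,.0277,.092],np.pi/2+.0866)"
```

```text
clock: 2.63
tcp_pos: [0.648, 0.0272, 0.2215]
orientation: [0.001, -0.041, 0.999, -0.0]
wrist_force: [0.4, -0.5, -1.1]
finger_gap: 0.0853
grip_force: 0.0
clock: 3.05
tcp_pos: [0.6412, 0.0282, 0.0928]
orientation: [-0.003, -0.041, 0.999, 0.0]
wrist_force: [-1.3, 0.6, -0.6]
finger_gap: 0.0855
grip_force: 0.0
clock: 3.47
tcp_pos: [0.6452, 0.0264, 0.0986]
orientation: [0.002, -0.04, 0.999, -0.0]
wrist_force: [-0.5, -0.2, -1.2]
finger_gap: 0.0517
grip_force: 0.0
clock: 3.8
tcp_pos: [0.6446, 0.0262, 0.0976]
orientation: [0.001, -0.04, 0.999, 0.0]
wrist_force: [-1.2, 0.3, 5.0]
finger_gap: 0.022
grip_force: 29.3
turn -0.38 mv mm [-3.5  1.2  5.6]
```

```bash
python3 -m jog '[[1,0,-0.015,0,0],[1,0,-0.018,0,0],[1,0,-0.018,0,0],[1,0,-0.018,0,0],[1,0,-0.018,0,0]]'
python3 -m jog '[[1,0,-0.010,0,0],[1,0,-0.004,0,0],[1,0,-0.003,0,0],[1,0,0,0,0],[1,0,0,0,0]]'
python3 -m jog '[[1,0,-0.003,0,0],[1,0,-0.003,0,0],[1,0,0,0,0],[1,0,0,0,0]]'
```

```text
clock: 4.22
tcp_pos: [0.6526, -0.0601, 0.0976]
orientation: [0.002, -0.041, 0.999, 0.001]
wrist_force: [4.3, 4.5, 3.6]
finger_gap: 0.0219
grip_force: 29.4
clock: 4.63
tcp_pos: [0.6543, -0.078, 0.0976]
orientation: [0.002, -0.04, 0.999, -0.001]
wrist_force: [4.8, -1.5, 2.7]
finger_gap: 0.022
grip_force: 29.5
clock: 4.97
tcp_pos: [0.6548, -0.0831, 0.0976]
orientation: [0.002, -0.04, 0.999, -0.0]
wrist_force: [5.1, 2.2, 4.2]
finger_gap: 0.0221
grip_force: 29.5
```

```bash
python3 -m jog '[[1,0,-0.003,0,0],[1,0,-0.003,0,0],[1,0,0,0,0],[1,0,0,0,0]]'
```

```text
clock: 5.3
tcp_pos: [0.6548, -0.084, 0.0976]
orientation: [0.002, -0.042, 0.999, 0.004]
wrist_force: [4.9, 15.5, 6.6]
finger_gap: 0.0218
grip_force: 30.3
```

```bash
python3 -m jog '[[1,0,0.004,0,0],[-0.3,0,0,0,0],[-1,0,0,0,0],[-1,0,0,0,0],[-1,0,0,0,0]]'
python3 -m jog '[[-1,0,0,-0.02,0],[-1,0,0,-0.04,0],[-1,0,0,-0.04,0],[-1,0,0.015,-0.04,0],[-1,0.01,0.03,-0.03,0]]'
python3 -m jog '[[-1,0.012,0.036,0,0],[-1,0.012,0.036,0,0],[-1,0.012,0.036,0,0],[-1,0.012,0.036,0,0],[-1,0.012,0.036,0,0]]'
python3 -m jog '[[-1,0.012,0.036,0,0],[-1,0.012,0.036,0,0],[-1,0.012,0.036,0,0],[-1,0.012,0.030,0,0],[-1,0,0,0,0]]'
python3 -m jog '[[-1,0,0,0,0],[-1,0,0,0,0]]'
python3 - <<'E'
from h import *
c=cam('wrist'); save(c,'w2.png',None,1.25)
E
```

```text
clock: 5.72
tcp_pos: [0.6521, -0.0856, 0.0959]
orientation: [-0.001, -0.04, 0.999, 0.0]
wrist_force: [0.4, 0.3, -0.3]
finger_gap: 0.0693
grip_force: 0.0
clock: 6.13
tcp_pos: [0.6416, -0.0459, 0.2671]
orientation: [0.002, -0.038, 0.999, -0.001]
wrist_force: [0.6, 0.5, 1.1]
finger_gap: 0.0857
grip_force: 0.0
clock: 6.55
tcp_pos: [0.5647, 0.1324, 0.2642]
orientation: [-0.0, -0.039, 0.999, -0.0]
wrist_force: [1.0, 0.1, 0.1]
finger_gap: 0.0857
grip_force: 0.0
clock: 6.97
tcp_pos: [0.504, 0.2694, 0.2643]
orientation: [-0.001, -0.043, 0.999, 0.001]
wrist_force: [0.4, 0.3, -0.2]
finger_gap: 0.0854
grip_force: 0.0
clock: 7.13
tcp_pos: [0.507, 0.2649, 0.2642]
orientation: [-0.0, -0.04, 0.999, -0.0]
wrist_force: [1.0, 0.1, 0.3]
finger_gap: 0.0852
grip_force: 0.0
```

View pics/w2.png

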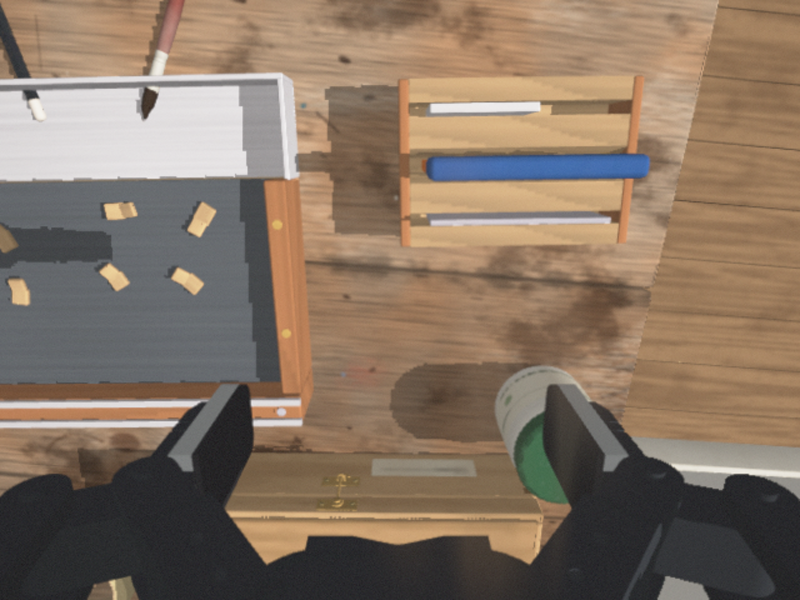

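The wrist view shows the scraper's blue grip from (427,168) to (649,166), and the rack's top corners at (400,79), (404,246), (644,76) and (627,243). The head stop's surface corners are at (265,180) and (281,383).

```bash
python3 - <<'E'
from h import *
c=cam('wrist'); k=lambda L:[(x/1.25-.1,y/1.25-.1) for x,y in L]
r,e=fit([(c,k([(400,79),(404,246),(644,76),(628,243)]),[(-.055,-.08,.048),(.055,-.08,.048),(-.055,.08,.048),(.055,.08,.048)])],[.445,.345,.09])
print('rack',r.tolist(),e.round(1).tolist())
for z in (.088,.093,.098):
  g=atz(c,k([(427,168),(649,166)]),z); print(z,g.round(4).tolist(),g.mean(0),np.linalg.norm(g[1]-g[0]),np.arctan2(*(g[1]-g[0])[[1,0]])-np.pi/2)
  print(((g-[r[0],r[1],0])@Rz(r[2])).round(4).tolist())
print(((atz(c,k([(265,180),(281,383)]),.03)-[.5563,.029,0])@Rz(.0866)).round(4))
go([r[0],r[1],.2],r[2])
E
```

```text
rack [0.4380706888209631, 0.3414708353350607, 0.09687570800188369] [[-0.1, 0.1], [-1.2, 0.7], [2.1, -0.5], [-0.1, 0.0]]
0.088 [[0.444, 0.2769, 0.088], [0.432, 0.4101, 0.088]] [0.43801037 0.34351247 0.088     ] 0.13370765875543877 0.09037510446654329
[[-0.0003, -0.0648, 0.088], [0.0006, 0.0689, 0.088]]
0.093 [[0.4439, 0.2766, 0.093], [0.432, 0.4076, 0.093]] [0.43795439 0.34213369 0.093     ] 0.1315411312274783 0.09037510446654307
[[-0.0005, -0.0651, 0.093], [0.0004, 0.0664, 0.093]]
0.098 [[0.4437, 0.2763, 0.098], [0.4321, 0.4052, 0.098]] [0.43789841 0.34075492 0.098     ] 0.12937460369951773 0.09037510446654307
[[-0.0007, -0.0654, 0.098], [0.0002, 0.064, 0.098]]
[[-0.0809  0.1438  0.03  ]
 [ 0.0795  0.1433  0.03  ]]
turn 88.93 mv mm [ 83.7 -61.7  64.2]
```

```bash
python3 -m jog '[[-1,0.02,0,0,6.85],[-1,0.02,0,0,6.85],[-1,0,0,0,6.85],[-1,0,0,0,6.85],[-1,0,0,0,6.85]]' >/dev/null
python3 -m jog '[[-1,0,0,0,6.85],[-1,0,0,0,6.85],[-1,0,0,0,6.85],[-1,0,0,0,6.85],[-1,0,0,0,6.85]]' >/dev/null
python3 -m jog '[[-1,0,0,0,6.85],[-1,0,0,0,6.85],[-1,0,0,0,6.85],[-1,0,0,0,0],[-1,0,0,0,0]]'
python3 -c "
from h import *
go([.438,.341,.078],.092)"
```

```text
clock: 8.48
tcp_pos: [0.4678, 0.2635, 0.2644]
orientation: [0.0, 0.672, 0.741, -0.0]
wrist_force: [0.2, -0.1, 1.1]
finger_gap: 0.0852
grip_force: 0.0
turn 0.33 mv mm [ 79.9 -22.5 186.4]
```

```bash
python3 -m jog '[[-1,0.02,-0.0055,0.02,0.33],[-1,0.02,-0.0057,0.02,0],[-1,0.02,-0.0057,0.02,0],[-1,0.02,-0.0056,0.02,0],[-1,0,0,0.02,0]]'
python3 -m jog '[[-1,0,0,0.02,0],[-1,0,0,0.02,0],[-1,0,0,0.015,0],[-1,0,0,0,0],[-1,0,0,0,0]]'
python3 -c "
from h import *
go([.438,.341,.078],.092)"
```

```text
clock: 8.9
tcp_pos: [0.4366, 0.3443, 0.1636]
orientation: [-0.0, 0.672, 0.74, 0.001]
wrist_force: [0.1, -0.6, -0.8]
finger_gap: 0.0855
grip_force: 0.0
clock: 9.32
tcp_pos: [0.4371, 0.3414, 0.1088]
orientation: [-0.0, 0.674, 0.739, -0.001]
wrist_force: [-0.5, 0.3, 0.8]
finger_gap: 0.0854
grip_force: 0.0
turn 0.00 mv mm [-0.5  0.9 30.8]
```

```bash
python3 -m jog '[[-1,0,0.001,0.015,0],[-1,0,0,0.016,0],[-1,0,0,0,0],[0.2,0,0,0,0],[0.5,0,0,0,0]]' 60
python3 -m jog '[[0.7,0,0,0,0],[1,0,0,0,0],[1,0,0,0,0],[1,0,0,0,0],[1,0,0,0,0]]' 60
python3 -m jog '[[1,0,0,0,0],[1,0,0,0,0],[1,0,0,0,0]]' 100
```

```text
clock: 9.73
tcp_pos: [0.4393, 0.3426, 0.0799]
orientation: [0.0, 0.674, 0.739, 0.001]
wrist_force: [0.1, -0.2, -0.1]
finger_gap: 0.0638
grip_force: 0.0
clock: 10.15
tcp_pos: [0.4386, 0.3425, 0.0791]
orientation: [0.0, 0.674, 0.739, 0.0]
wrist_force: [-0.5, 0.6, 4.6]
finger_gap: 0.0131
grip_force: 59.0
clock: 10.4
tcp_pos: [0.4387, 0.3425, 0.0792]
orientation: [0.0, 0.674, 0.739, 0.001]
wrist_force: [-0.8, -0.4, 6.0]
finger_gap: 0.0122
grip_force: 98.2
```

```bash
python3 -m jog '[[1,0,0,-0.01,0],[1,0,0,-0.02,0],[1,0,0,-0.03,0],[1,0,0,-0.03,0],[1,0,0,-0.015,0]]' 100
python3 -m jog '[[1,0,0,0,0],[1,0,0,0,0]]' 100
python3 - <<'E'
from h import *
b=[.5563,.029,.0866]
go(W(b,[(.035,.072,.17)])[0],b[2]); go(W(b,[(.035,-.04,.17)])[0],b[2])
c=cam('wrist'); save(c,'w3.png',None,1)
E
```

```text
clock: 10.82
tcp_pos: [0.4393, 0.3428, 0.1872]
orientation: [0.001, 0.674, 0.738, 0.002]
wrist_force: [1.0, 0.7, -0.2]
finger_gap: 0.0125
grip_force: 97.6
clock: 10.98
tcp_pos: [0.4388, 0.3425, 0.1842]
orientation: [0.0, 0.674, 0.738, 0.001]
wrist_force: [0.0, 0.2, -1.7]
finger_gap: 0.0127
grip_force: 97.6
turn 0.24 mv mm [-250.5  124.9   14.2]
turn 0.24 mv mm [-362.5  124.9   14.2]
```

View pics/w3.png

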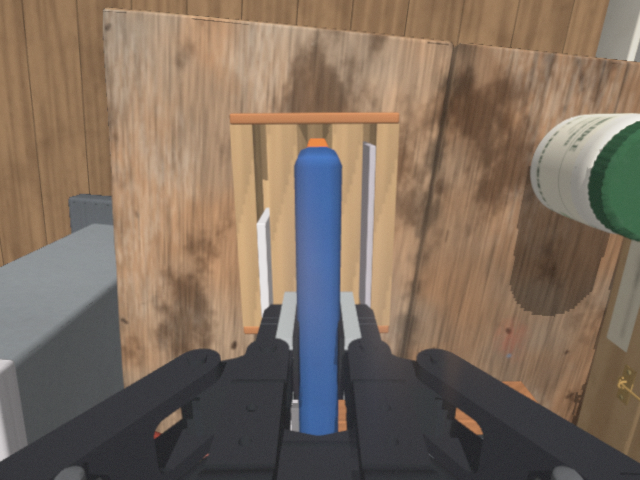

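```bash
python3 -m jog '[[1,-0.02,0,0,0.24],[1,-0.03,0.005,0,0],[1,-0.03,0.015,0,0],[1,-0.03,0.02,0,0],[1,-0.03,0.02,0,0]]' 100
python3 -m jog '[[1,-0.03,0.02,0,0],[1,-0.03,0.02,0,0],[1,-0.03,0.015,0,0],[1,-0.0205,0.01,0,0],[1,0,0,0,0]]' 100
python3 -m jog '[[1,0,0,0,0],[1,0,0,0,0]]' 100
python3 - <<'E'
from h import *
b=[.5563,.029,.0866]
go(W(b,[(.035,.072,.115)])[0],b[2])
c=cam('scene'); save(c,'s3.png',(150,130,420,300),2.9)
E
```

```text
clock: 11.45
tcp_pos: [0.5092, 0.2065, 0.1814]
orientation: [-0.001, 0.675, 0.737, -0.002]
wrist_force: [-0.0, 1.5, -1.8]
finger_gap: 0.0124
grip_force: 97.6
clock: 11.87
tcp_pos: [0.586, 0.0993, 0.1807]
orientation: [-0.0, 0.678, 0.735, -0.001]
wrist_force: [0.8, 0.5, -2.3]
finger_gap: 0.0125
grip_force: 97.7
clock: 12.03
tcp_pos: [0.5833, 0.1036, 0.1816]
orientation: [-0.001, 0.676, 0.737, -0.001]
wrist_force: [-0.3, 0.9, -1.6]
finger_gap: 0.0125
grip_force: 97.7
turn -0.02 mv mm [ 0.   1.6 66.6]
```

View pics/s3.png

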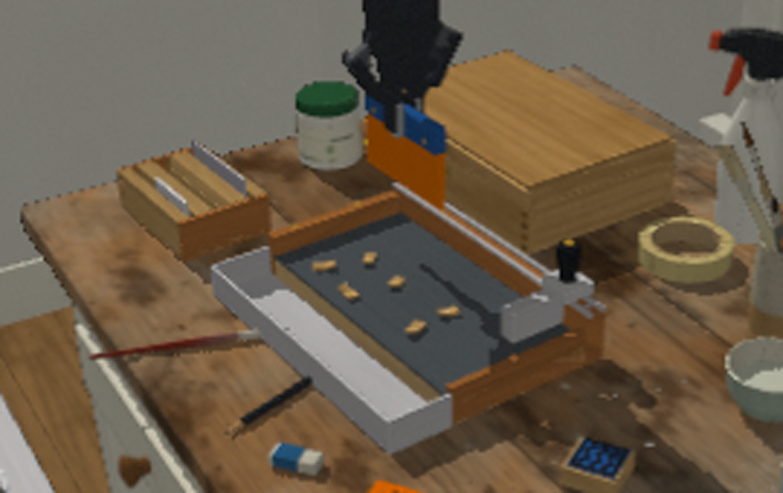

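The scraper is held upright and level, the stop is at the right end, and all six chips are still on the bed. Lowering behind the left-hand chips now.

```bash
python3 -m jog '[[1,0,0.0016,0.03,0],[1,0,0,0.03,0],[1,0,0,0.015,0],[1,0,0,0,0],[1,0,0,0,0]]' 100
python3 -m jog '[[1,0,0,0.003,0],[1,0,0,0.002,0],[1,0,0,0,0],[1,0,0,0,0]]' 100
```

```text
clock: 12.5
tcp_pos: [0.5847, 0.1047, 0.1076]
orientation: [-0.001, 0.675, 0.738, -0.001]
wrist_force: [0.7, -0.2, -0.6]
finger_gap: 0.0131
grip_force: 69.4
clock: 12.83
tcp_pos: [0.5868, 0.1038, 0.1044]
orientation: [0.001, 0.676, 0.737, 0.001]
wrist_force: [-0.5, -0.5, -1.3]
finger_gap: 0.0126
grip_force: 99.5
```

```bash
python3 -m jog '[[1,0,0,0.002,0],[1,0,0,0,0],[1,0,0,0,0]]' 100
python3 -m jog '[[1,0,0,0.002,0],[1,0,0,0,0],[1,0,0,0,0]]' 100
```

```text
clock: 13.08
tcp_pos: [0.5863, 0.1036, 0.1015]
orientation: [0.0, 0.676, 0.737, 0.0]
wrist_force: [-0.1, -0.3, -0.5]
finger_gap: 0.0122
grip_force: 99.5
clock: 13.33
tcp_pos: [0.5862, 0.1036, 0.0993]
orientation: [-0.0, 0.676, 0.737, 0.0]
wrist_force: [-0.5, 0.0, -0.8]
finger_gap: 0.0124
grip_force: 100.0
```

```bash
python3 - <<'E'
from h import *
c=cam('scene'); save(c,'s4.png',(230,150,370,260),5)
E
```

```text
(no output)
```

View pics/s4.png

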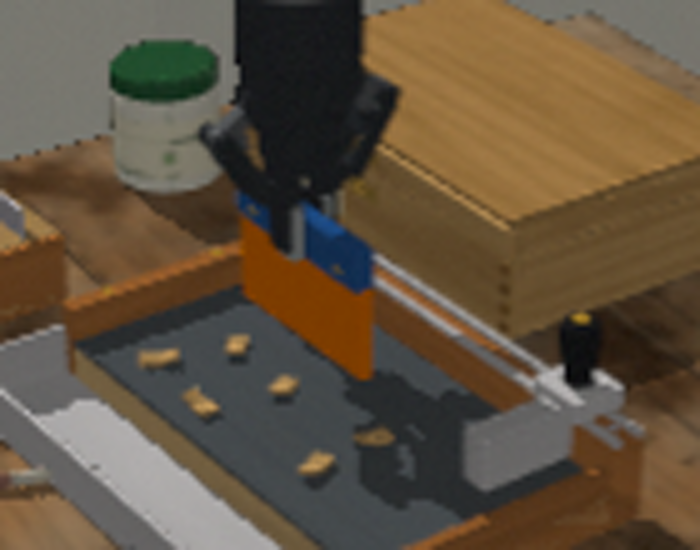

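```bash
python3 -m jog '[[1,0,0,0.0015,0],[1,0,0,0,0],[1,0,0,0,0]]' 100
```

```text
clock: 13.63
tcp_pos: [0.5863, 0.1036, 0.0993]
orientation: [0.0, 0.676, 0.737, 0.0]
wrist_force: [-2.2, -0.9, 7.8]
finger_gap: 0.0127
grip_force: 101.1
```

```bash
python3 -m jog '[[1,0,-0.006,-0.0005,0],[1,0,-0.01,0,0],[1,0,-0.012,0,0],[1,0,-0.012,0,0],[1,0,-0.012,0,0]]' 100
python3 -m jog '[[1,0,-0.012,0,0],[1,0,-0.012,0,0],[1,0,-0.012,0,0],[1,0,-0.012,0,0],[1,0,-0.012,0,0]]' 100
python3 -m jog '[[1,0,-0.008,0,0],[1,0,-0.008,0,0],[1,0,-0.006,0,0],[1,0,0,0,0],[1,0,0,0,0]]' 100
python3 - <<'E'
from h import *
b=[.5563,.029,.0866]
p,_=tp(); print((W([0,0,0],[p])-[b[0],b[1],0])@Rz(b[2]))
c=cam('scene'); save(c,'s5.png',(200,150,370,290),4)
E
```

```text
clock: 14.05
tcp_pos: [0.5351, 0.0992, 0.0992]
orientation: [0.001, 0.676, 0.737, 0.001]
wrist_force: [1.2, 0.1, 2.7]
finger_gap: 0.0123
grip_force: 100.3
clock: 14.47
tcp_pos: [0.4753, 0.094, 0.0992]
orientation: [0.001, 0.676, 0.737, 0.001]
wrist_force: [1.3, 0.3, 2.7]
finger_gap: 0.0126
grip_force: 100.3
clock: 14.88
tcp_pos: [0.4522, 0.092, 0.0981]
orientation: [-0.0, 0.676, 0.737, -0.0]
wrist_force: [0.8, -0.0, -1.0]
finger_gap: 0.0124
grip_force: 99.7
[[-0.09826336  0.07179363  0.09806516]]
```

View pics/s5.png

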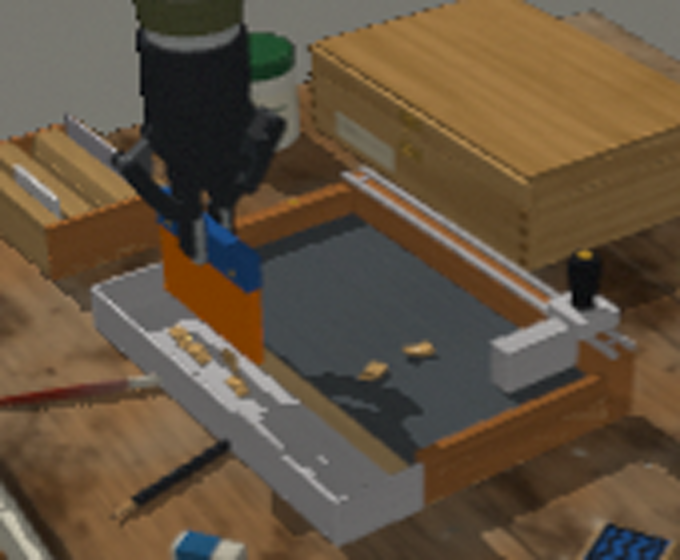

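Four chips are in the trough at (175..245,330..385) and two are left at (375,371) and (420,349). Second stroke next.

```bash
python3 -m jog '[[1,0,0.005,-0.025,0],[1,0,0.005,-0.025,0],[1,-0.028,0.03,0,0],[1,-0.028,0.03,0,0],[1,-0.028,0.03,0,0]]' 100
python3 -m jog '[[1,-0.026,0.028,0,0],[1,0,0,0,0],[1,0,0,0.02,0],[1,0,0,0.02,0],[1,0,0,0.005,0]]' 100
python3 -m jog '[[1,0,0,0,0],[1,0,0,0,0],[1,0,0,0.001,0],[1,0,0,0,0],[1,0,0,0,0]]' 100
python3 - <<'E'
from h import *
b=[.5563,.029,.0866]
p,_=tp(); print((W([0,0,0],[p])-[b[0],b[1],0])@Rz(b[2]))
E
```

```text
clock: 15.35
tcp_pos: [0.5617, 0.0164, 0.1491]
orientation: [0.001, 0.675, 0.738, 0.001]
wrist_force: [0.9, 0.8, 0.2]
finger_gap: 0.0129
grip_force: 99.9
clock: 15.77
tcp_pos: [0.5881, -0.0065, 0.0997]
orientation: [-0.002, 0.676, 0.737, -0.001]
wrist_force: [-0.5, -0.8, -1.9]
finger_gap: 0.0125
grip_force: 99.8
clock: 16.18
tcp_pos: [0.5905, -0.0064, 0.1035]
orientation: [0.001, 0.676, 0.737, 0.001]
wrist_force: [0.5, 0.3, -1.9]
finger_gap: 0.0121
grip_force: 99.8
[[ 0.03097164 -0.03824334  0.10354233]]
```

```bash
python3 -m jog '[[1,0,0,0.0025,0],[1,0,0,0.0015,0],[1,0,0,0,0],[1,0,0,0.0005,0],[1,0,0,0,0]]' 100
python3 -m jog '[[1,0,-0.006,0,0],[1,0,-0.01,0,0],[1,0,-0.012,0,0],[1,0,-0.012,0,0],[1,0,-0.012,0,0]]' 100
python3 -m jog '[[1,0,-0.012,0,0],[1,0,-0.012,0,0],[1,0,-0.012,0,0],[1,0,-0.012,0,0],[1,0,-0.012,0,0]]' 100
python3 -m jog '[[1,0,-0.008,0,0],[1,0,-0.004,0,0],[1,0,0,0,0],[1,0,0,0,0]]' 100
python3 -m jog '[[1,0,0.005,-0.03,0],[1,0,0.005,-0.03,0],[1,0,0.005,-0.03,0],[1,0.02,0.005,0,0],[1,0.025,0.005,0,0]]' 100
python3 - <<'E'
from h import *
c=cam('top'); save(c,'t5.png',(235,215,345,305),5)
go([.4388,.3425,.185],.092)
E
```

```text
clock: 16.6
tcp_pos: [0.5903, -0.0065, 0.0992]
orientation: [0.001, 0.676, 0.737, 0.001]
wrist_force: [-1.5, 0.7, 7.3]
finger_gap: 0.0123
grip_force: 101.1
clock: 17.02
tcp_pos: [0.5395, -0.0112, 0.0992]
orientation: [0.002, 0.676, 0.737, 0.002]
wrist_force: [2.1, -0.1, 4.8]
finger_gap: 0.0128
grip_force: 100.5
clock: 17.43
tcp_pos: [0.4797, -0.0165, 0.0992]
orientation: [0.002, 0.676, 0.737, 0.002]
wrist_force: [3.1, -0.5, 5.4]
finger_gap: 0.0128
grip_force: 100.5
clock: 17.77
tcp_pos: [0.4657, -0.0171, 0.0975]
orientation: [-0.0, 0.676, 0.737, -0.0]
wrist_force: [0.6, 0.5, 0.3]
finger_gap: 0.0127
grip_force: 99.7
clock: 18.18
tcp_pos: [0.4899, 0.029, 0.1899]
orientation: [0.002, 0.677, 0.736, 0.001]
wrist_force: [0.6, 0.6, -1.2]
finger_gap: 0.0125
grip_force: 99.9
turn -0.26 mv mm [312.3 -21.5   3.7]
```

View pics/t5.png

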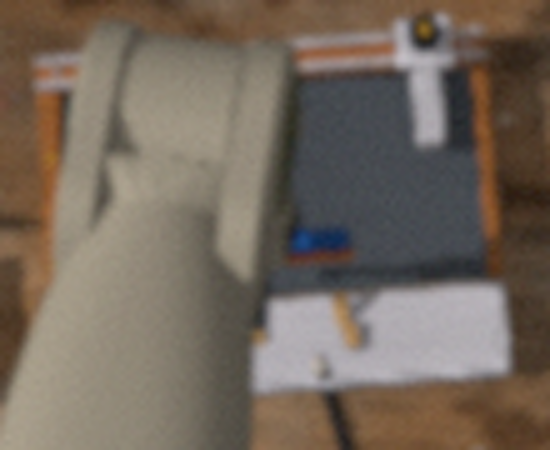

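The stop end is clear, and the last two chips are in the trough at about (345,320). Carrying the scraper to the rack, then checking the bed with the arm out of the way.

```bash
python3 -m jog '[[1,0.02,0,0,-0.26],[1,0.03,0,0,0],[1,0.03,0,0,0],[1,0.03,-0.003,0,0],[1,0.03,-0.003,0,0]]' 100
python3 -m jog '[[1,0.03,-0.003,0,0],[1,0.03,-0.003,0,0],[1,0.03,-0.003,0,0],[1,0.03,-0.003,0,0],[1,0.025,-0.0035,0,0]]' 100
python3 -m jog '[[1,0.018,0,0,0],[1,0.009,0,0,0],[1,0,0,0,0],[1,0,0,0,0],[1,0,0,0,0]]' 100
python3 - <<'E'
from h import *
go([.4388,.3425,.185],.092)
a=cam('scene');t=cam('top')
s=cv2.resize(a['img'][135:295,150:380],None,fx=3.2,fy=3.2,interpolation=2)[:,:,::-1]
u=cv2.resize(t['img'][215:305,235:345],None,fx=2.5,fy=2.5,interpolation=2)[:,:,::-1]
w=cam('wrist');v=cv2.resize(w['img'],(0,0),fx=.35,fy=.35,interpolation=3)[:,:,::-1]
m=np.zeros((600,740,3),np.uint8); m[:300,:460]=s[:300,:460] if 0 else cv2.resize(s,(460,300)); m[300:300+u.shape[0],:u.shape[1]]=u; m[300:468,300:524]=v
cv2.imwrite('pics/m6.png',m)
E
```

```text
clock: 18.65
tcp_pos: [0.4685, 0.17, 0.1873]
orientation: [-0.0, 0.674, 0.739, -0.0]
wrist_force: [-0.2, 0.5, -1.7]
finger_gap: 0.0125
grip_force: 99.9
clock: 19.07
tcp_pos: [0.4396, 0.3137, 0.1872]
orientation: [-0.0, 0.674, 0.739, -0.0]
wrist_force: [0.2, 0.5, -0.4]
finger_gap: 0.0125
grip_force: 99.9
clock: 19.48
tcp_pos: [0.4377, 0.3375, 0.1875]
orientation: [0.0, 0.674, 0.738, -0.001]
wrist_force: [-0.0, 0.2, -0.9]
finger_gap: 0.0122
grip_force: 99.9
turn -0.10 mv mm [4.8 1.6 2.5]
```

View pics/m6.png

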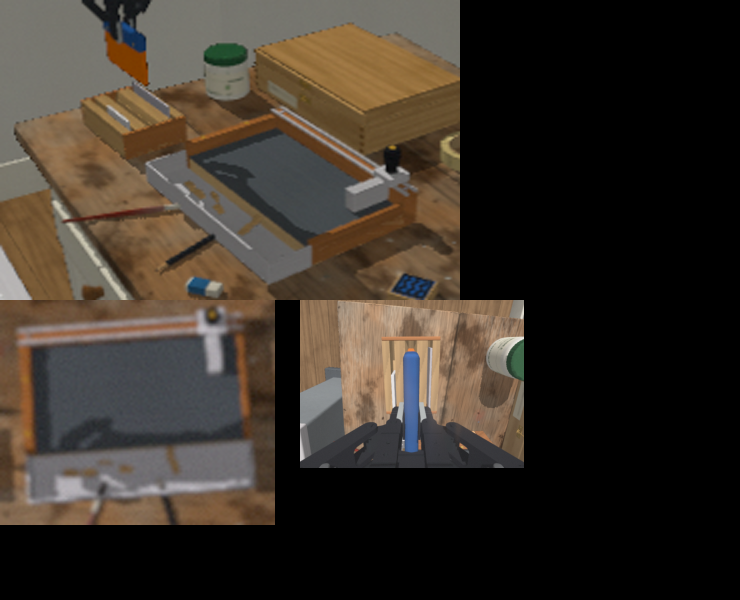

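The bed is clear and the six chips are in the trough at (65..180,455..470). Inserting the scraper.

```bash
python3 -m jog '[[1,0.0048,0.0013,0.01,0],[1,0,0,0.02,0],[1,0,0,0.02,0],[1,0,0,0.01,0],[1,0,0,0,0]]' 100
python3 -m jog '[[1,0,0,0,0],[1,0,0,0,0],[1,0,0,0,0]]' 100
python3 -c "
from h import *
go([.4388,.3425,.08],.092)"
```

```text
clock: 20.05
tcp_pos: [0.4367, 0.3422, 0.1249]
orientation: [-0.001, 0.674, 0.738, -0.002]
wrist_force: [-0.8, 0.4, -1.2]
finger_gap: 0.0125
grip_force: 99.9
clock: 20.3
tcp_pos: [0.4393, 0.3439, 0.1291]
orientation: [0.0, 0.674, 0.739, 0.001]
wrist_force: [-0.0, -0.1, -1.5]
finger_gap: 0.0121
grip_force: 99.9
turn -0.05 mv mm [-1.3 -0.6 49.1]
```

```bash
python3 -m jog '[[1,-0.0013,-0.0006,0.008,0],[1,0,0,0.008,0],[1,0,0,0.008,0],[1,0,0,0.008,0],[1,0,0,0,0]]' 100
python3 -m jog '[[1,0,0,0.008,0],[1,0,0,0.005,0],[1,0,0,0.002,0],[1,0,0,0,0],[1,0,0,0,0]]' 100
python3 -m jog '[[1,0,0,0.001,0],[1,0,0,0,0],[1,0,0,0,0]]' 100
```

```text
clock: 20.72
tcp_pos: [0.4366, 0.3413, 0.0936]
orientation: [-0.001, 0.674, 0.739, -0.002]
wrist_force: [-0.2, -1.0, -0.5]
finger_gap: 0.0124
grip_force: 99.9
clock: 21.13
tcp_pos: [0.4379, 0.3421, 0.0809]
orientation: [-0.0, 0.674, 0.739, -0.0]
wrist_force: [-0.4, -0.0, -1.4]
finger_gap: 0.0125
grip_force: 99.9
clock: 21.38
tcp_pos: [0.4381, 0.3422, 0.0802]
orientation: [0.0, 0.674, 0.739, 0.0]
wrist_force: [-1.1, 0.4, -1.1]
finger_gap: 0.0128
grip_force: 99.9
```

```bash
python3 -m jog '[[0.4,0,0,0.0008,0],[0,0,0,0,0],[-1,0,0,0,0],[-1,0,0,0,0],[-1,0,0,0,0]]' 60
python3 -m jog '[[-1,0,0,0,0],[-1,0,0,-0.03,0],[-1,0,0,-0.04,0],[-1,0,0,-0.04,0],[-1,0,0,-0.04,0]]'
python3 -m jog '[[-1,0,0,-0.04,-6.85],[-1,0,0,-0.04,-6.85],[-1,0,0,-0.02,-6.85],[-1,0,0,0,-6.85],[-1,0,0,0,-6.85]]'
python3 -m jog '[[-1,0,0,0,-6.85],[-1,0,0,0,-6.85],[-1,0,0,0,-6.85],[-1,0,0,0,-6.85],[-1,0,0,0,-6.85]]'
python3 -m jog '[[-1,0,0,0,-6.85],[-1,0,0,0,-6.85],[-1,0,0,0,-6.85],[-1,0,0,0,0],[-1,0,0,0,0]]'
python3 - <<'E'
from h import *
go([.52,-.31,.34],np.pi/2+.0866)
E
```

```text
clock: 21.8
tcp_pos: [0.438, 0.3422, 0.0793]
orientation: [0.0, 0.674, 0.739, 0.0]
wrist_force: [0.1, -0.3, 0.1]
finger_gap: 0.072
grip_force: 0.0
clock: 22.22
tcp_pos: [0.4374, 0.3418, 0.2306]
orientation: [-0.0, 0.674, 0.739, -0.0]
wrist_force: [1.3, 1.1, 0.2]
finger_gap: 0.0851
grip_force: 0.0
clock: 22.63
tcp_pos: [0.4388, 0.3426, 0.3316]
orientation: [0.001, 0.424, 0.906, 0.002]
wrist_force: [0.2, -0.3, 0.3]
finger_gap: 0.0855
grip_force: 0.0
clock: 23.05
tcp_pos: [0.4379, 0.342, 0.3291]
orientation: [0.0, 0.139, 0.99, 0.0]
wrist_force: [-0.0, 0.2, -0.1]
finger_gap: 0.0853
grip_force: 0.0
clock: 23.47
tcp_pos: [0.4379, 0.3421, 0.3291]
orientation: [0.0, -0.036, 0.999, 0.0]
wrist_force: [0.1, 0.2, 0.2]
finger_gap: 0.0851
grip_force: 0.0
turn -0.88 mv mm [ -25.4 -656.7  -10.9]
```

```bash
python3 -m jog '[[-1,0,-0.02,0,-0.88],[-1,-0.002,-0.035,0,0],[-1,-0.002,-0.035,0,0],[-1,-0.002,-0.035,0,0],[-1,-0.002,-0.035,0,0]]' >/dev/null
python3 -m jog '[[-1,-0.002,-0.035,0,0],[-1,-0.002,-0.035,0,0],[-1,-0.002,-0.035,0,0],[-1,-0.002,-0.035,0,0],[-1,-0.002,-0.035,0,0]]' >/dev/null
python3 -m jog '[[-1,-0.002,-0.035,0,0],[-1,-0.002,-0.035,0,0],[-1,-0.002,-0.035,0,0],[-1,-0.002,-0.035,0,0],[-1,-0.002,-0.035,0,0]]' >/dev/null
python3 -m jog '[[-1,0,-0.035,0,0],[-1,0,-0.035,0,0],[-1,0,-0.035,0,0],[-1,0,-0.025,0,0],[-1,0,-0.01,0,0]]' >/dev/null
python3 -m jog '[[-1,0,0,0,0],[-1,0,0,0,0],[-1,0,0,0,0]]'
python3 - <<'E'
from h import *
import pickle
w=cam('wrist'); a=cam('scene'); t=cam('top'); pickle.dump([w,a,t],open('m7.pkl','wb'))
m=np.zeros((600,800,3),np.uint8); m[:480,:640]=w['img'][:,:,::-1]
s=cv2.resize(a['img'][150:250,170:260],(160,178),interpolation=2); m[:178,640:]=s[:,:,::-1]
u=cv2.resize(t['img'][255:305,175:235],(160,133),interpolation=2); m[200:333,640:]=u[:,:,::-1]
cv2.imwrite('pics/m7.png',m)
E
```

```text
clock: 25.38
tcp_pos: [0.5239, -0.3014, 0.3293]
orientation: [-0.0, -0.045, 0.999, 0.0]
wrist_force: [0.3, -1.0, 0.8]
finger_gap: 0.0852
grip_force: 0.0
```

View pics/m7.png

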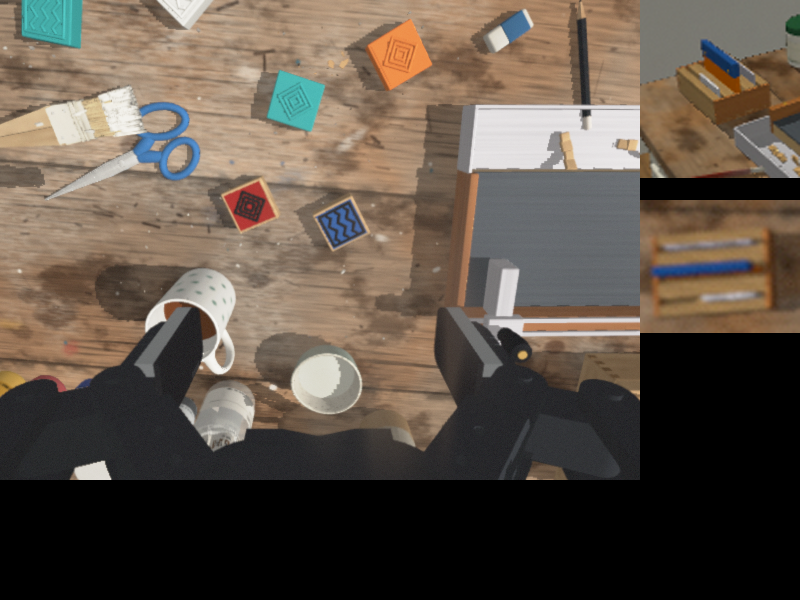

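The scraper stands in its slot (right insets). The diamond is at (250,205) and the wave at (341,223), neither knocked so far. The two turquoise ones, the orange and the white are look-alikes.

```bash
cat >> h.py <<'E'
def block(c,hue,guess,rad=45,z=.023):
    hsv=cv2.cvtColor(c['img'],cv2.COLOR_RGB2HSV); g=proj(c,[[*guess,z]])[0] if abs(guess[0])<3 else np.array(guess)
    h=hsv[:,:,0].astype(int); d=np.minimum(abs(h-hue),180-abs(h-hue))
    m=((d<12)&(hsv[:,:,1]>90)).astype(np.uint8)
    yy,xx=np.mgrid[:480,:640]; m[(abs(xx-g[0])>rad)|(abs(yy-g[1])>rad)]=0
    m=cv2.morphologyEx(m,cv2.MORPH_CLOSE,np.ones((9,9)))
    m=cv2.morphologyEx(m,cv2.MORPH_OPEN,np.ones((7,7)))
    n,l,st,_=cv2.connectedComponentsWithStats(m)
    if n<2: print('none'); return
    i=1+np.argmax(st[1:,4]); pts=np.argwhere(l==i)[:,::-1].astype(float)
    P=atz(c,pts,z)[:,:2].astype(np.float32); (cx,cy),(w,hh),a=cv2.minAreaRect(P*1000)
    print('block ctr %.4f %.4f size %.1f %.1f yaw %.1f npx %d'%(cx/1000,cy/1000,w,hh,(a+45)%90-45,st[i,4])); return cx/1000,cy/1000,(a+45)%90-45
E
python3 - <<'E'
from h import *
import pickle
w,a,t=pickle.load(open('m7.pkl','rb'))
block(w,112,(341,223)); block(w,178,(250,205))
for z in (.02,):
    for q in ([(313,211),(348,197),(370,233),(336,250)],[(222,190),(263,178),(278,215),(239,233)]):
        P=atz(w,q,z); print(P.mean(0).round(4), np.linalg.norm(np.diff(P,axis=0),axis=1).round(4))
b=[.5563,.029,.0866]
for q,z in (([(463,168)],.042),([(478,170),(472,305)],.03),([(566,132),(566,150),(566,168)],.01)):
    print(((atz(w,q,z)-[b[0],b[1],0])@Rz(b[2])).round(4).tolist())
h=cv2.cvtColor(w['img'],cv2.COLOR_RGB2HSV); print(h[223,341],h[215,335:350,0],h[190,250],h[205,240])
E
```

```text
block ctr 0.5622 -0.2730 size 39.7 39.7 yaw 28.9 npx 1038
block ctr 0.5511 -0.3761 size 43.9 44.0 yaw 28.3 npx 1478
[ 0.5622 -0.2703  0.02  ] [0.0425 0.0496 0.0441]
[ 0.5498 -0.3752  0.02  ] [0.0482 0.0448 0.0503]
[[-0.0856, -0.1744, 0.042]]
[[-0.0822, -0.1535, 0.03], [0.078, -0.1415, 0.03]]
[[-0.1221, -0.0524, 0.01], [-0.1026, -0.0489, 0.01], [-0.0827, -0.0453, 0.01]]
[110 101  93] [109 109 109 110 108 110 109 109 108 108 111 165 115 111 110] [  1 181 173] [  2 134  97]
```

```bash
python3 - <<'E'
from h import *
import pickle
w,a,t=pickle.load(open('m7.pkl','rb'))
print('mug',atz(w,[(190,322)],.093),'bowl',atz(w,[(328,385)],.045))
go([.562,-.272,.16],np.radians(118.9))
E
```

```text
mug [[ 0.66277727 -0.42142477  0.093     ]] bowl [[ 0.76195237 -0.26726505  0.045     ]]
turn -23.66 mv mm [-47.3   7.2 169.7]
```

```bash
python3 -m jog '[[-1,0,0,0.01,-6],[-1,0,0,0.02,-6],[-1,0,0,0.02,-6],[-1,0,0,0.02,-5.66],[-1,-0.015,0.002,0.02,0]]'
python3 -m jog '[[-1,-0.016,0.0025,0.02,0],[-1,-0.016,0.0025,0.02,0],[-1,0,0,0.02,0],[-1,0,0,0.015,0],[-1,0,0,0,0]]'
python3 -m jog '[[-1,0,0,0,0],[-1,0,0,0,0]]'
python3 - <<'E'
from h import *
c=cam('wrist'); r=block(c,112,(.562,-.272),100)
t=cam('top'); block(t,112,(.562,-.272),20); block(t,178,(.551,-.376),20)
go([r[0],r[1],.012],np.radians(r[2]+90))
E
```

```text
clock: 25.95
tcp_pos: [0.5351, -0.2937, 0.239]
orientation: [-0.0, -0.25, 0.968, -0.001]
wrist_force: [0.3, -0.1, -0.7]
finger_gap: 0.0854
grip_force: 0.0
clock: 26.37
tcp_pos: [0.5602, -0.2713, 0.1607]
orientation: [-0.002, -0.25, 0.968, 0.002]
wrist_force: [-1.2, 0.5, 0.4]
finger_gap: 0.0854
grip_force: 0.0
clock: 26.53
tcp_pos: [0.5622, -0.2738, 0.1655]
orientation: [0.001, -0.249, 0.968, -0.001]
wrist_force: [0.0, 0.0, 0.6]
finger_gap: 0.0856
grip_force: 0.0
block ctr 0.5629 -0.2713 size 42.8 42.7 yaw 33.0 npx 3316
none
none
turn -4.19 mv mm [ -2.    2.3 153.9]
```

```bash
python3 -m jog '[[-1,-0.002,0.002,0.01,-3],[-1,0,0,0.03,0],[-1,0,0,0.03,0],[-1,0,0,0.03,0],[-1,0,0,0.03,0]]'
python3 -m jog '[[-1,0,0,0.015,0],[-1,0,0,0.006,0],[-1,0,0,0,0],[-1,0,0,0,0],[-1,0,0,0,0]]'
python3 -c "
from h import *
go([.5627,-.2715,.012])"
```

```text
clock: 27.05
tcp_pos: [0.5634, -0.2721, 0.0346]
orientation: [0.001, -0.274, 0.962, -0.001]
wrist_force: [-0.2, 0.5, 0.0]
finger_gap: 0.0854
grip_force: 0.0
clock: 27.47
tcp_pos: [0.5639, -0.2723, 0.0152]
orientation: [0.001, -0.274, 0.962, -0.001]
wrist_force: [-0.0, -0.7, -0.7]
finger_gap: 0.0857
grip_force: 0.0
turn 0.00 mv mm [0.6 1.3 3.2]
```

```bash
python3 -m jog '[[0,0,0.001,0.003,0],[1,0,0,0,0],[1,0,0,0,0],[1,0,0,0,0],[1,0,0,0,0]]' 50
python3 -m jog '[[1,0,0,0,0],[1,0,0,-0.02,0],[1,0,0,-0.03,0],[1,0,0,-0.03,0],[1,0,0,-0.03,0]]' 50
python3 - <<'E'
from h import *
b=[.5563,.029,.0866]
go(W(b,[(.045,.098,.13)])[0],np.pi/2+b[2])
c=cam('wrist'); block(c,112,tuple(tp()[0][:2]),140,.13)
E
```

```text
clock: 27.88
tcp_pos: [0.5625, -0.2707, 0.0111]
orientation: [0.001, -0.274, 0.962, -0.001]
wrist_force: [-0.4, 0.2, 5.3]
finger_gap: 0.0491
grip_force: 53.3
clock: 28.3
tcp_pos: [0.5612, -0.27, 0.1204]
orientation: [-0.001, -0.274, 0.962, 0.001]
wrist_force: [0.1, -0.7, -0.4]
finger_gap: 0.0489
grip_force: 52.6
turn 26.85 mv mm [-65.9 396.3  -9.6]
block ctr 0.5647 -0.2683 size 39.3 43.9 yaw 31.7 npx 9492
```

```bash
python3 -m jog '[[1,0,0,-0.01,6.7],[1,0,0,-0.01,6.7],[1,0,0,0,6.7],[1,0,0,0,6.75],[1,0,0.02,0,0]]' 60
python3 -m jog '[[1,0,0.034,0,0],[1,0,0.034,0,0],[1,0,0.034,0,0],[1,0,0.034,0,0],[1,-0.005,0.034,0,0]]' 60
python3 -m jog '[[1,-0.01,0.034,0,0],[1,-0.012,0.034,0,0],[1,-0.012,0.034,0,0],[1,-0.012,0.034,0,0],[1,-0.01,0.034,0,0]]' 60
python3 -m jog '[[1,-0.005,0.027,0,0],[1,0,0.01,0,0],[1,0,0,0,0],[1,0,0,0,0],[1,0,0,0,0]]' 60
python3 - <<'E'
from h import *
b=[.5563,.029,.0866]
go(W(b,[(.045,.098,.044)])[0],np.pi/2+b[2])
c=cam('wrist'); block(c,112,tuple(tp()[0][:2]),140,.14)
E
```

```text
clock: 28.77
tcp_pos: [0.5607, -0.2533, 0.1398]
orientation: [0.0, -0.039, 0.999, -0.001]
wrist_force: [0.4, -0.1, -0.8]
finger_gap: 0.0486
grip_force: 66.2
clock: 29.18
tcp_pos: [0.5491, -0.0792, 0.1396]
orientation: [-0.001, -0.043, 0.999, 0.0]
wrist_force: [0.7, -1.1, -0.9]
finger_gap: 0.0488
grip_force: 66.2
clock: 29.6
tcp_pos: [0.5917, 0.0953, 0.1397]
orientation: [-0.0, -0.043, 0.999, 0.0]
wrist_force: [1.7, -0.9, -0.7]
finger_gap: 0.0489
grip_force: 66.2
clock: 30.02
tcp_pos: [0.5931, 0.1296, 0.1398]
orientation: [-0.0, -0.043, 0.999, -0.0]
wrist_force: [0.2, -0.3, -0.4]
finger_gap: 0.0487
grip_force: 66.2
turn -0.06 mv mm [ 0.3  1.  95.8]
block ctr 0.6030 0.1280 size 42.2 42.7 yaw 4.9 npx 8116
```

```bash
python3 -m jog '[[1,0.008,0.001,0.03,0],[1,0,0,0.03,0],[1,0,0,0.02,0],[1,0,0,0.01,0],[1,0,0,0.003,0]]' 60
python3 -m jog '[[1,0,0,0,0],[1,0,0,0,0],[1,0,0,0.002,0],[1,0,0,0,0],[1,0,0,0,0]]' 60
python3 -c "
from h import *
go([0,0,.042])"
```

```text
clock: 30.48
tcp_pos: [0.5839, 0.1296, 0.0451]
orientation: [-0.002, -0.042, 0.999, -0.0]
wrist_force: [0.4, -0.2, -0.2]
finger_gap: 0.0487
grip_force: 66.3
clock: 30.9
tcp_pos: [0.586, 0.1312, 0.0461]
orientation: [0.001, -0.043, 0.999, 0.0]
wrist_force: [0.7, -0.4, -1.1]
finger_gap: 0.0486
grip_force: 66.3
turn 0.00 mv mm [595.2 -79.9   4.1]
```

```bash
python3 -m jog '[[1,0,0,0.003,0],[1,0,0,0,0],[1,-0.004,0,0,0],[1,-0.004,0,0,0],[1,0,0,0,0]]' 60
python3 -m jog '[[1,-0.003,0,0,0],[1,-0.003,0,0,0],[1,0,0,0,0]]' 60
python3 -m jog '[[1,-0.003,0,0,0],[1,0,0,0,0],[1,0,0,0,0]]' 60
```

```text
clock: 31.32
tcp_pos: [0.5946, 0.1319, 0.0423]
orientation: [0.001, -0.043, 0.999, 0.0]
wrist_force: [-0.2, 0.5, -0.7]
finger_gap: 0.0481
grip_force: 66.3
clock: 31.57
tcp_pos: [0.5995, 0.1323, 0.0419]
orientation: [-0.0, -0.043, 0.999, 0.0]
wrist_force: [-0.6, -0.6, -1.0]
finger_gap: 0.0485
grip_force: 66.3
clock: 31.82
tcp_pos: [0.5997, 0.1324, 0.0413]
orientation: [-0.003, -0.043, 0.999, -0.0]
wrist_force: [-5.3, -1.1, 1.0]
finger_gap: 0.0488
grip_force: 66.4
```

```bash
python3 -m jog '[[1,-0.001,0,0.0005,0],[1,0,0,0,0],[0.5,0,0,0,0],[0,0,0,0,0],[-0.25,0,0,0,0]]' 30
python3 -m jog '[[-0.25,0,0,0,0],[-0.25,0,0,0,0],[-0.25,0,0,-0.015,0],[-0.25,0,0,-0.03,0],[-0.25,0,0,-0.03,0]]'
python3 -m jog '[[-1,0.003,-0.03,-0.02,0],[-1,0.003,-0.034,0,0],[-1,0.003,-0.034,0,0],[-1,0.004,-0.034,0,0],[-1,0.004,-0.034,0,0]]'
python3 -m jog '[[-1,0.004,-0.034,0,0],[-1,0.004,-0.034,0,0],[-1,0.004,-0.034,0,0],[-1,0.004,-0.034,0,0],[-1,0.004,-0.034,0,0]]'
python3 -m jog '[[-1,0.004,-0.034,0,0],[-1,0.004,-0.034,0,0],[-1,0.004,-0.034,0,0],[-1,0.004,-0.03,0,0],[-1,0,0,0,0]]'
python3 - <<'E'
from h import *
go([.551,-.376,.16],np.radians(118.3))
c=cam('wrist'); block(c,178,(.551,-.376),100)
b=[.5563,.029,.0866]
c=cam('top'); block(c,112,tuple(W(b,[(.055,.098,.05)])[0][:2]),20,.053)
E
```

```text
clock: 32.23
tcp_pos: [0.6016, 0.1326, 0.0412]
orientation: [-0.001, -0.043, 0.999, -0.0]
wrist_force: [0.1, -0.7, 0.0]
finger_gap: 0.0534
grip_force: 0.0
clock: 32.65
tcp_pos: [0.6027, 0.1326, 0.1163]
orientation: [-0.001, -0.043, 0.999, 0.0]
wrist_force: [0.8, 0.7, 0.4]
finger_gap: 0.0534
grip_force: 0.0
clock: 33.07
tcp_pos: [0.6014, -0.0357, 0.1374]
orientation: [0.001, -0.044, 0.999, -0.0]
wrist_force: [0.2, 0.4, -0.8]
finger_gap: 0.0854
grip_force: 0.0
clock: 33.48
tcp_pos: [0.5958, -0.2073, 0.137]
orientation: [0.001, -0.043, 0.999, -0.0]
wrist_force: [0.7, -0.1, -1.4]
finger_gap: 0.0852
grip_force: 0.0
clock: 33.9
tcp_pos: [0.5908, -0.345, 0.1365]
orientation: [0.001, -0.04, 0.999, -0.002]
wrist_force: [0.8, 0.1, -0.0]
finger_gap: 0.0852
grip_force: 0.0
turn -23.68 mv mm [ 49.8  -8.4 -23.5]
block ctr 0.5513 -0.3761 size 43.8 43.8 yaw 28.1 npx 5097
block ctr 0.6022 0.1332 size 30.3 29.4 yaw 2.4 npx 79
```

```bash
python3 -m jog '[[-1,0,0,-0.01,-6],[-1,0,0,0,-6],[-1,0,0,0,-6],[-1,0,0,0,-5.9],[-1,0.02,-0.004,0,0]]' 
python3 -m jog '[[-1,0.02,-0.004,0,0],[-1,0.0095,0,0,0],[-1,0,0,0,0],[-1,0,0,0,0],[-1,0,0,0,0]]'
python3 - <<'E'
from h import *
c=cam('wrist'); r=block(c,178,(.551,-.376),100)
go([r[0],r[1],.012],np.radians(r[2]+90))
E
```

```text
clock: 34.42
tcp_pos: [0.5779, -0.3478, 0.1468]
orientation: [0.001, -0.254, 0.967, 0.0]
wrist_force: [-0.6, 0.3, -0.1]
finger_gap: 0.0857
grip_force: 0.0
clock: 34.83
tcp_pos: [0.5522, -0.3682, 0.1468]
orientation: [0.0, -0.25, 0.968, 0.0]
wrist_force: [-0.1, -0.3, 0.3]
finger_gap: 0.0856
grip_force: 0.0
block ctr 0.5511 -0.3766 size 43.9 43.7 yaw 28.5 npx 4206
turn 0.47 mv mm [  5.   -6.8 134.7]
```

```bash
python3 -m jog '[[-1,0.005,-0.0068,0.015,0.4],[-1,0,0,0.03,0],[-1,0,0,0.03,0],[-1,0,0,0.03,0],[-1,0,0,0.02,0]]'
python3 -m jog '[[-1,0,0,0.0097,0],[-1,0,0,0,0],[0,0,0,0,0],[1,0,0,0,0],[1,0,0,0,0]]' 50
python3 -m jog '[[1,0,0,0,0],[1,0,0,0,0],[1,0,0,0,0]]' 60
python3 -m jog '[[1,0,0,-0.02,0],[1,0,0,-0.03,0],[1,0,0,-0.03,0],[1,0,0,-0.03,0],[1,0,0,-0.02,0]]' 60
python3 - <<'E'
from h import *
b=[.5563,.029,.0866]
go(W(b,[(.037,.010,.14)])[0],np.pi/2+b[2])
c=cam('wrist'); block(c,178,tuple(tp()[0][:2]),140,.15)
E
```

```text
clock: 35.3
tcp_pos: [0.55, -0.3757, 0.0185]
orientation: [-0.001, -0.246, 0.969, 0.001]
wrist_force: [-0.4, 0.7, -0.2]
finger_gap: 0.0857
grip_force: 0.0
clock: 35.72
tcp_pos: [0.5517, -0.3783, 0.0141]
orientation: [0.001, -0.246, 0.969, -0.001]
wrist_force: [-0.5, 0.8, 0.1]
finger_gap: 0.0516
grip_force: 0.0
clock: 35.97
tcp_pos: [0.5518, -0.3786, 0.0144]
orientation: [0.001, -0.246, 0.969, -0.002]
wrist_force: [-0.2, -0.1, 6.3]
finger_gap: 0.0482
grip_force: 64.6
clock: 36.38
tcp_pos: [0.551, -0.3781, 0.1456]
orientation: [0.001, -0.246, 0.969, -0.001]
wrist_force: [0.7, -0.4, -1.0]
finger_gap: 0.0484
grip_force: 63.7
turn 23.50 mv mm [-77.5 415.1   5.6]
block ctr 0.5534 -0.3772 size 45.5 45.2 yaw 28.6 npx 13950
```

```bash
python3 -m jog '[[1,0,0,0,6],[1,0,0,0,6],[1,0,0,0,6],[1,0,0,0,5.5],[1,0,0.02,0,0]]' 60
python3 -m jog '[[1,0,0.034,0,0],[1,0,0.034,0,0],[1,0,0.034,0,0],[1,0,0.034,0,0],[1,-0.005,0.034,0,0]]' 60
python3 -m jog '[[1,-0.012,0.034,0,0],[1,-0.012,0.034,0,0],[1,-0.012,0.034,0,0],[1,-0.012,0.034,0,0],[1,-0.012,0.034,0,0]]' 60
python3 -m jog '[[1,-0.0125,0.034,0,0],[1,0,0.015,0,0],[1,0,0.006,0,0],[1,0,0,0,0],[1,0,0,0,0]]' 60
python3 - <<'E'
from h import *
b=[.5563,.029,.0866]
go(W(b,[(.037,.010,.047)])[0],np.pi/2+b[2])
E
```

```text
clock: 36.85
tcp_pos: [0.5487, -0.3605, 0.1415]
orientation: [0.0, -0.04, 0.999, -0.001]
wrist_force: [0.4, -0.3, -1.6]
finger_gap: 0.0485
grip_force: 63.7
clock: 37.27
tcp_pos: [0.5376, -0.1862, 0.1417]
orientation: [-0.0, -0.043, 0.999, 0.0]
wrist_force: [-0.2, 0.2, -1.5]
finger_gap: 0.0486
grip_force: 63.7
clock: 37.68
tcp_pos: [0.5839, -0.0115, 0.142]
orientation: [0.0, -0.043, 0.999, 0.0]
wrist_force: [0.4, -0.4, -0.9]
finger_gap: 0.0482
grip_force: 63.7
clock: 38.1
tcp_pos: [0.5913, 0.0422, 0.1418]
orientation: [-0.0, -0.043, 0.999, -0.0]
wrist_force: [-0.0, -0.0, -2.1]
finger_gap: 0.0486
grip_force: 63.7
turn 0.00 mv mm [-1.  -0.1 94.8]
```

```bash
python3 -m jog '[[1,0,0,0.03,0],[1,0,0,0.03,0],[1,0,0,0.02,0],[1,0,0,0.01,0],[1,0,0,0.003,0]]' 60
python3 -m jog '[[1,0,0,0,0],[1,0,0,0,0],[1,-0.004,0,0,0],[1,-0.004,0,0,0],[1,0,0,0,0]]' 60
python3 -m jog '[[1,-0.003,0,0,0],[1,-0.002,0,0,0],[1,0,0,0,0],[1,0,0,0,0]]' 60
```

```text
clock: 38.52
tcp_pos: [0.59, 0.0411, 0.0468]
orientation: [-0.002, -0.042, 0.999, 0.0]
wrist_force: [-0.6, -0.3, -1.5]
finger_gap: 0.0484
grip_force: 63.6
clock: 38.93
tcp_pos: [0.6018, 0.0433, 0.0503]
orientation: [0.002, -0.043, 0.999, -0.0]
wrist_force: [-0.4, 0.8, -1.7]
finger_gap: 0.0487
grip_force: 63.6
clock: 39.27
tcp_pos: [0.6047, 0.0439, 0.0489]
orientation: [0.0, -0.043, 0.999, 0.0]
wrist_force: [-0.3, -0.1, -0.3]
finger_gap: 0.0484
grip_force: 63.6
```

```bash
python3 -m jog '[[1,-0.002,0,0.0015,0],[1,-0.002,0,0.0015,0],[1,0,0,0,0],[1,0,0,0,0]]' 60
python3 -m jog '[[1,-0.002,0,0,0],[1,-0.001,0,0,0],[1,0,0,0,0],[1,0,0,0,0]]' 60
```

```text
clock: 39.6
tcp_pos: [0.6077, 0.0442, 0.0452]
orientation: [-0.001, -0.043, 0.999, 0.0]
wrist_force: [-2.4, 0.3, -2.2]
finger_gap: 0.0484
grip_force: 63.5
clock: 39.93
tcp_pos: [0.6077, 0.0443, 0.0448]
orientation: [-0.004, -0.043, 0.999, -0.0]
wrist_force: [-9.6, -1.7, 2.0]
finger_gap: 0.0485
grip_force: 64.1
```

```bash
python3 -m jog '[[1,0.001,0,0.0005,0],[1,0,0,0,0],[0.5,0,0,0,0],[0,0,0,0,0],[-0.25,0,0,0,0]]' 30
python3 -m jog '[[-0.25,0,0,0,0],[-0.25,0,0,0,0],[-0.25,0,0,-0.015,0],[-0.25,0,0,-0.04,0],[-0.25,0,0,-0.04,0]]'
python3 -m jog '[[-1,0,0,-0.035,0],[-1,0,0,0,0],[-1,0,0,0,0]]'
python3 - <<'E'
from h import *
b=[.5563,.029,.0866]
go([.657,-.0845,.097],np.pi/2+b[2])
c=cam('wrist'); 
for h,g in ((112,(.055,.0993)),(178,(.055,.012))):
    block(c,h,tuple(W(b,[(*g,.05)])[0][:2]),70,.053)
E
```

```text
clock: 40.35
tcp_pos: [0.6096, 0.0444, 0.045]
orientation: [-0.001, -0.043, 0.999, 0.0]
wrist_force: [0.6, 0.4, 1.1]
finger_gap: 0.0531
grip_force: 0.0
clock: 40.77
tcp_pos: [0.6096, 0.0444, 0.1399]
orientation: [-0.002, -0.043, 0.999, 0.0]
wrist_force: [1.5, 0.1, -0.5]
finger_gap: 0.0535
grip_force: 0.0
clock: 41.02
tcp_pos: [0.6133, 0.0442, 0.179]
orientation: [0.004, -0.043, 0.999, -0.0]
wrist_force: [-0.3, 1.6, -0.5]
finger_gap: 0.0851
grip_force: 0.0
turn 0.00 mv mm [ -32.4 -132.    82. ]
block ctr 0.5994 0.1318 size 41.5 43.4 yaw 5.1 npx 3636
block ctr 0.6078 0.0442 size 42.9 43.7 yaw 5.0 npx 4115
```

```bash
python3 -m jog '[[-1,-0.008,-0.033,0,0],[-1,-0.008,-0.033,0,0],[-1,-0.008,-0.033,0,0],[-1,-0.0084,-0.033,0,0],[-1,0,0,0,0]]'
python3 -m jog '[[-1,0,0,0.02,0],[-1,0,0,0.03,0],[-1,0,0,0.02,0],[-1,0,0,0.009,0],[-1,0,0,0,0]]'
python3 -c "
from h import *
go([.657,-.0845,.097])"
```

```text
clock: 41.48
tcp_pos: [0.6553, -0.0901, 0.1726]
orientation: [-0.001, -0.041, 0.999, -0.001]
wrist_force: [0.7, 0.4, 0.1]
finger_gap: 0.0858
grip_force: 0.0
clock: 41.9
tcp_pos: [0.6515, -0.0834, 0.092]
orientation: [-0.004, -0.043, 0.999, 0.001]
wrist_force: [-0.7, -0.8, 0.5]
finger_gap: 0.0851
grip_force: 0.0
turn 0.00 mv mm [-5.4 -1.6 -5. ]
```

```bash
python3 -m jog '[[-1,-0.002,0,0,0],[-1,0,0,0,0],[0.3,0,0,0,0],[0.6,0,0,0,0],[1,0,0,0,0]]' 40
python3 -m jog '[[1,0,0,0,0],[1,0,0,0,0],[1,0,0,0,0],[1,0,0,0,0]]' 40
python3 -m jog '[[1,0,0.008,0,0],[1,0,0.015,0,0],[1,0,0.018,0,0],[1,0,0.018,0,0],[1,0,0.015,0,0]]' 40
python3 -m jog '[[1,0,0.010,0,0],[1,0,0.008,0,0],[1,0,0.006,0,0],[1,0,0.006,0,0],[1,0,0.006,0,0]]' 40
python3 -m jog '[[1,0,0.006,0,0],[1,0,0.006,0,0],[1,0,0.006,0,0],[1,0,0.006,0,0],[1,0,0.006,0,0]]' 40
```

```text
clock: 42.32
tcp_pos: [0.657, -0.0843, 0.0977]
orientation: [0.001, -0.043, 0.999, -0.0]
wrist_force: [0.3, -0.2, -0.3]
finger_gap: 0.0514
grip_force: 0.0
clock: 42.65
tcp_pos: [0.6564, -0.0836, 0.097]
orientation: [0.0, -0.044, 0.999, 0.0]
wrist_force: [-0.4, 3.1, 3.4]
finger_gap: 0.0213
grip_force: 39.3
clock: 43.07
tcp_pos: [0.6496, -0.0103, 0.097]
orientation: [0.0, -0.043, 0.999, -0.001]
wrist_force: [-1.8, -4.1, 5.6]
finger_gap: 0.0224
grip_force: 39.6
clock: 43.48
tcp_pos: [0.6463, 0.0253, 0.097]
orientation: [-0.0, -0.043, 0.999, -0.001]
wrist_force: [-3.1, -4.2, 6.2]
finger_gap: 0.0222
grip_force: 39.7
clock: 43.9
tcp_pos: [0.6435, 0.0549, 0.097]
orientation: [-0.0, -0.043, 0.999, -0.001]
wrist_force: [-3.8, -4.8, 6.6]
finger_gap: 0.0218
grip_force: 39.8
```

```bash
python3 -m jog '[[1,0,0.004,0,0],[1,0,0.004,0,0],[1,0,0.004,0,0],[1,0,0.003,0,0],[1,0,0,0,0]]' 40
python3 -m jog '[[1,0,0.003,0,0],[1,0,0.002,0,0],[1,0,0,0,0],[1,0,0,0,0]]' 40
python3 -m jog '[[1,0,0.002,0,0],[1,0,0.001,0,0],[1,0,0,0,0],[1,0,0,0,0]]' 40
```

```text
clock: 44.32
tcp_pos: [0.642, 0.0705, 0.097]
orientation: [-0.0, -0.043, 0.999, -0.001]
wrist_force: [-3.6, -3.2, 7.1]
finger_gap: 0.0215
grip_force: 39.8
clock: 44.65
tcp_pos: [0.6416, 0.0751, 0.097]
orientation: [-0.0, -0.043, 0.999, -0.001]
wrist_force: [-3.6, -2.5, 6.8]
finger_gap: 0.0217
grip_force: 39.8
clock: 44.98
tcp_pos: [0.6415, 0.0759, 0.097]
orientation: [-0.001, -0.042, 0.999, -0.003]
wrist_force: [-3.6, -10.2, 6.6]
finger_gap: 0.0218
grip_force: 39.9
```

```bash
python3 -m jog '[[1,0,0.002,0,0],[1,0,0.001,0,0],[1,0,0,0,0],[1,0,0,0,0]]' 60
python3 -m jog '[[1,0,-0.003,0,0],[1,0,0,0,0],[0.4,0,0,0,0],[-0.3,0,0,0,0],[-1,0,0,0,0]]' 30
python3 -m jog '[[-1,0,0,0,0],[-1,0,0,0,0],[-1,0,0,-0.03,0],[-1,0.01,0,-0.04,0],[-1,0.02,0,-0.04,0]]'
python3 -m jog '[[-1,0.02,0,-0.04,0],[-1,0.02,0,-0.02,0],[-1,0.02,0,0,0],[-1,0,0,0,0],[-1,0,0,0,0]]'
python3 - <<'E'
from h import *
import pickle
w=cam('wrist'); t=cam('top'); a=cam('scene'); pickle.dump([w,t,a],open('m8.pkl','wb'))
b=[.5563,.029,.0866]
for h,g in ((112,(.053,.125)),(178,(.053,.075))):
    r=block(w,h,tuple(W(b,[(*g,.05)])[0][:2]),70,.053); print((np.array([[r[0],r[1],0]])-[b[0],b[1],0])@Rz(b[2]))
q=proj(w,W(b,[(.055,.09,.05)]))[0].astype(int); print(q)
x0=max(0,min(640-260,q[0]-130)); y0=max(0,min(480-180,q[1]-90))
m=np.zeros((600,800,3),np.uint8); m[:540,:780]=cv2.resize(w['img'][y0:y0+180,x0:x0+260],(780,540),interpolation=2)[:,:,::-1]
cv2.imwrite('pics/m8.png',m)
E
```

```text
clock: 45.32
tcp_pos: [0.6415, 0.076, 0.0971]
orientation: [-0.001, -0.041, 0.999, -0.005]
wrist_force: [-3.8, -18.7, 6.4]
finger_gap: 0.0209
grip_force: 58.5
clock: 45.73
tcp_pos: [0.642, 0.0789, 0.096]
orientation: [-0.0, -0.044, 0.999, 0.0]
wrist_force: [-0.9, 0.7, 0.4]
finger_gap: 0.0483
grip_force: 0.0
clock: 46.15
tcp_pos: [0.614, 0.0761, 0.2036]
orientation: [-0.001, -0.044, 0.999, 0.0]
wrist_force: [1.2, -0.9, 1.0]
finger_gap: 0.0851
grip_force: 0.0
clock: 46.57
tcp_pos: [0.5549, 0.071, 0.2617]
orientation: [0.001, -0.043, 0.999, 0.0]
wrist_force: [-0.4, 0.3, -0.1]
finger_gap: 0.0854
grip_force: 0.0
block ctr 0.5957 0.1545 size 37.5 38.8 yaw 5.0 npx 1614
[[0.05006714 0.12164732 0.        ]]
block ctr 0.6018 0.1070 size 43.4 43.8 yaw 5.0 npx 2225
[[0.05208286 0.07373035 0.        ]]
[370 261]
```

View pics/m8.png

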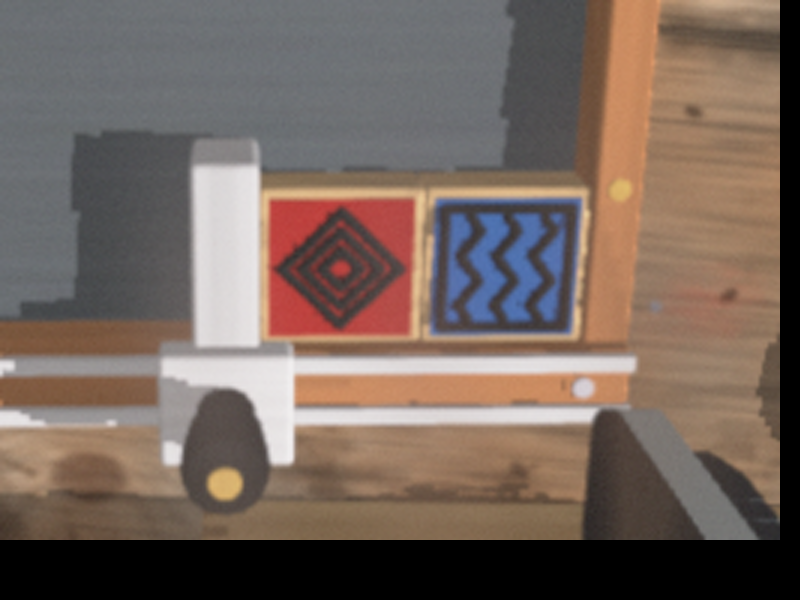

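The row looks right: diamond at (342,268), wave at (507,265), the stop against the diamond and the wave against the head stop. I'll nudge both gently at their seam with closed fingers to make sure they sit flush on the fence.

```bash
python3 -c "
from h import *
b=[.5563,.029,.0866]
go(W(b,[(-.01,.0975,.054)])[0],np.pi/2+b[2])"
python3 -m jog '[[1,0,0,0,0],[1,0,0,0,0],[1,0,0,0,0],[1,0,0,0,0],[1,0,0,0,0]]' 30
```

```text
turn 0.01 mv mm [ 13.   55.8 206.1]
clock: 47.13
tcp_pos: [0.5554, 0.0707, 0.2606]
orientation: [-0.0, -0.043, 0.999, 0.0]
wrist_force: [0.3, -0.2, 1.0]
finger_gap: 0.0256
grip_force: 0.0
```

```bash
python3 -m jog '[[1,0.005,0.02,0.03,0],[1,0.008,0.02,0.03,0],[1,0,0.0158,0.03,0],[1,0,0,0.03,0],[1,0,0,0.03,0]]'
python3 -m jog '[[1,0,0,0.03,0],[1,0,0,0.018,0],[1,0,0,0.005,0],[1,0,0,0,0],[1,0,0,0,0]]'
python3 -m jog '[[1,-0.006,0,0,0],[1,-0.006,0,0,0],[1,-0.004,0,0,0],[1,0,0,0,0],[1,0,0,0,0]]'
python3 -c "
from h import *
b=[.5563,.029,.0866]
go(W(b,[(.02,.0975,.054)])[0],np.pi/2+b[2])"
```

```text
clock: 47.55
tcp_pos: [0.5372, 0.1262, 0.1099]
orientation: [0.0, -0.044, 0.999, 0.0]
wrist_force: [-0.1, -0.0, -0.6]
finger_gap: 0.0002
grip_force: 0.0
clock: 47.97
tcp_pos: [0.5381, 0.1252, 0.0587]
orientation: [0.0, -0.043, 0.999, 0.0]
wrist_force: [0.1, 0.2, 0.7]
finger_gap: 0.0001
grip_force: 0.0
clock: 48.38
tcp_pos: [0.5542, 0.1265, 0.0585]
orientation: [0.001, -0.043, 0.999, 0.0]
wrist_force: [-0.1, 0.5, -0.2]
finger_gap: -0.0001
grip_force: 0.0
turn -0.00 mv mm [-13.6   0.2   4.5]
```

```bash
python3 -m jog '[[1,0,0,0.006,0],[1,0,0,0,0],[1,-0.004,0,0,0],[1,-0.003,0,0,0],[1,0,0,0,0]]'
python3 -m jog '[[1,-0.003,0,0,0],[1,0,0,0,0],[1,0,0,0,0]]'
python3 -m jog '[[1,-0.003,0,0,0],[1,0,0,0,0],[1,0,0,0,0]]'
python3 -m jog '[[1,-0.002,0,0,0],[1,0,0,0,0],[1,0,0,0,0]]'
```

```text
clock: 48.8
tcp_pos: [0.5613, 0.1271, 0.052]
orientation: [0.0, -0.043, 0.999, 0.0]
wrist_force: [0.5, -1.1, -0.5]
finger_gap: -0.0003
grip_force: 0.0
clock: 49.05
tcp_pos: [0.5635, 0.1274, 0.052]
orientation: [0.0, -0.043, 0.999, 0.0]
wrist_force: [-0.2, -0.4, -0.4]
finger_gap: -0.0001
grip_force: 0.0
clock: 49.3
tcp_pos: [0.5643, 0.1275, 0.0516]
orientation: [-0.002, -0.043, 0.999, -0.0]
wrist_force: [-5.0, -0.2, 2.5]
finger_gap: -0.0001
grip_force: 2.6
clock: 49.55
tcp_pos: [0.5644, 0.1275, 0.0513]
orientation: [-0.004, -0.043, 0.999, -0.0]
wrist_force: [-10.5, -1.4, 6.8]
finger_gap: -0.0001
grip_force: 4.9
```

Both blocks were already hard against the fence, with no travel under 10 N. Backing off for a final check.

```bash
python3 -m jog '[[1,0.01,0,0,0],[1,0.02,0,0,0],[1,0.01,0,-0.02,0],[1,0,0,-0.04,0],[1,0,0,-0.04,0]]'
python3 -m jog '[[1,0,0,-0.04,0],[-1,0.01,-0.03,-0.04,0],[-1,0.01,-0.03,-0.03,0],[-1,0,0,0,0],[-1,0,0,0,0]]'
python3 -m jog '[[-1,0,0,0,0],[-1,0,0,0,0],[-1,0,0,0,0]]'
python3 - <<'E'
from h import *
w=cam('wrist'); a=cam('scene')
m=np.zeros((600,800,3),np.uint8); m[:480,:640]=w['img'][:,:,::-1]
m[:200,620:]=cv2.resize(a['img'][150:250,170:260],(180,200),interpolation=2)[:,:,::-1]
m[205:425,620:]=cv2.resize(a['img'][260:370,270:360],(180,220),interpolation=2)[:,:,::-1]
cv2.imwrite('pics/m9.png',m); print(env.get_state()['wrist_force'])
E
```

```text
clock: 49.97
tcp_pos: [0.5263, 0.1242, 0.1516]
orientation: [-0.002, -0.043, 0.999, -0.0]
wrist_force: [1.3, -0.3, -0.3]
finger_gap: 0.0
grip_force: 0.0
clock: 50.38
tcp_pos: [0.5169, 0.0687, 0.2559]
orientation: [0.003, -0.042, 0.999, -0.0]
wrist_force: [-0.8, 1.1, -1.2]
finger_gap: 0.0483
grip_force: 0.0
clock: 50.63
tcp_pos: [0.5148, 0.0704, 0.2518]
orientation: [-0.001, -0.044, 0.999, 0.0]
wrist_force: [-0.0, 0.2, -1.3]
finger_gap: 0.0831
grip_force: 0.0
[ 0.3488271   0.25024228 -0.74669643]
```

View pics/m9.png

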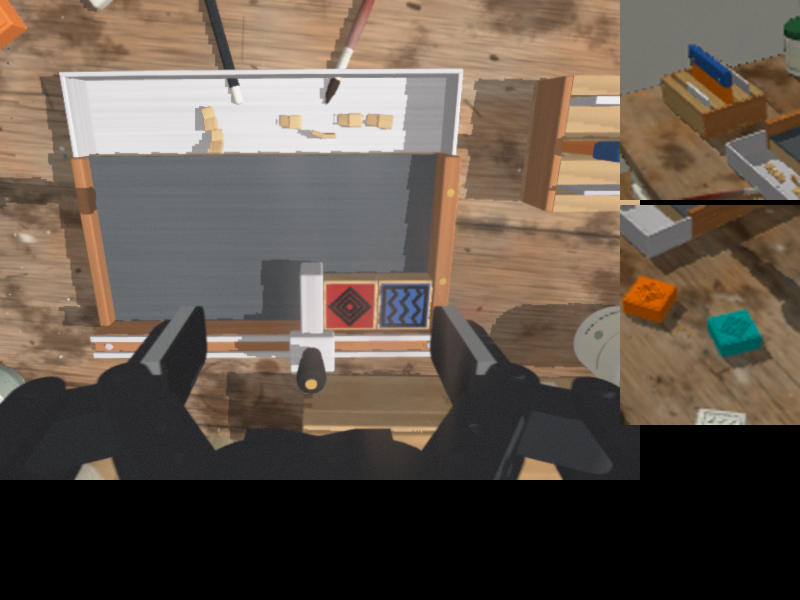

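Six chips lie in the trough at (208,118), (215,140), (290,121), (323,134), (349,120) and (379,120). The bed is clean, the row at (350,305) and (404,305) is snug, and the scraper stands in its slot. Handing in.

```bash
python3 -c "
from workcell import env
print(env.hand_in())"
```

```text
the job is handed in; nothing more can be done
None
```

I handed the job in at about 51 s: six chips in the trough, the scraper back in its slot, the wave and diamond blocks (the only two I saw on the table) flush in the corner with the stop snug against them, and nothing else deliberately touched; the hand-in returned no verdict.

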